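Set up a strip block under the bench magnifier

ROBOT

A 6-joint arm with a two-finger parallel gripper is mounted at the origin on a cart in front of the work surface, level with it; the furniture and walls round the work are solid. World frame = base frame: x ahead of the robot, y to its left, z up, the work surface at z = 0. Lengths are in m, angles in rad, forces in N, time in s.
With the tool pointing down it reaches from about 0.25 to 0.775 m from the base axis. Payload 4 kg.
Tool frame: the origin (TCP) lies on the centre line of the jaws, within the pads' length; the fingertips stand 17 mm ahead of it and the grasp point (between the pads) lies 2 mm behind it; z points along the fingers, y is the direction in which the jaws open and shut (so a half turn about z gives the same grasp; the last joint's range is limited). The gripper opens to 85 mm and grips with 20 to 120 N. Pads are 22 mm wide; open, the fingers measure 114 mm over their backs; the gripper's body (76 mm by 85 mm) begins 54 mm behind the grasp point. The pads swing forward as they close: fully open they stand 13 mm farther back than shut.
Start: joints at [-1.375, 0.087, 1.371, -0, 1.684, -0.103], TCP at [0.162, -0.526, 0.248] pointing down, gripper open.
Joint ranges: [-3.1, 3.1], [-0.76, 2.03], [0.27, 2.55], [-1.08, 4.22], [0.17, 2.65], [-2.57, 2.57]. Speed limits (rad/s): [2.79, 2.79, 3.14, 3.14, 3.14, 3.14].

INTERFACE

Orientations are given as a rotation vector (axis times angle).
In Python, from bench import manip gives the robot as it stands.
- The arm moves only by the tool play_rows, never from a script. Its argument "plan" is a list of rows, each a list of 6 numbers: the shift along the tool's x, y, z in mm, then the turn, a rotation vector about the tool's x, y, z in units of 6 degrees (1.0 is 6 degrees). In form: [[dx, dy, dz, wx, wy, wz], ...]. A call has exactly 10 rows; each row shifts and turns the commanded pose from where the row before left it, along the tool's axes as they then stand; what a row does not reach is not made up. A row lasts 1/12 s, in which the tool goes at most 41.7 mm and 7.16 degrees, less where a joint would pass 70% of its speed; a pose out of reach is approached as far as the arm can. A call with a gripper value outside its range is refused whole. "claw" is the opening, from 0 (shut) to 1 (fully open), set as the call begins (left out, the last holds). The fingers move at their own pace and stop on an object; "squeeze" is the grip in N (left out, the last holds). Time passes only in rows, so rows that do not move let the fingers close, or fill a call up. It gives the time, the measured TCP pose, the force and the opening at its end, in the units of the state.
- manip.get_obs(): the state, without advancing time (a new reading comes with each control period).
- manip.camera(name): name is "side" or "top"; returns a dict with "pixels" (420x560x3 uint8, red, green, blue), "fx", "fy", "cx", "cy" (pixels), "R" (3x3) and "t" (3): a world point X has camera coordinates R X + t. Camera axes: x right, y down, z forward; pixel columns grow to the right and rows downward; lengths in m; the calibration is good to about 2 mm. A picture is of the moment at which its call begins. There is no depth.
- manip.hand_in(): hands the job in, once; it reports no verdict.
The state is a dict: "clock": time; "joints": joint angles; "joint_vel": joint speeds; "joint_efforts": joint torques, N m; "ee_pos": TCP position; "tcp_rot": TCP orientation; "contact_force": force on the tool from outside, world axes, zero at the start; "torque": the same for the moment, N m; "gripper_width": finger opening in m.
Only numpy, scipy, OpenCV 4.12 (cv2) and the standard library are available. Lean on these libraries where they do the work, as an engineer would, in place of code of your own. Each camera call takes 0.05 s, during which the arm holds its last target.

TASK

Lay the black strip block flat on the inspection stand, between the two low rails and with its far end up to the back stop (a gap of about a centimetre is fine). Then pull the raised magnifier arm down, gently, until its sprung rubber foot just rests on the block, felt but not squeezed hard, and the arm stays there by itself when let go. Leave the other things on the table where they are.

Things in the scene. Friction and masses are not known exactly. Their poses are not given: they have to be found in the camera images.
- strip_block: loose black block with eight wells in its top, 26 x 130 x 31 mm high, 0.08 to 0.15 kg; grip it across its 26 mm width. Origin: centre of the underside; y along its length, z up. It lies left or right of the stand; either end may go to the stop.
- stand: fixed inspection stand facing the robot roughly; place and yaw vary. Origin on the table; x points to the back (away from the robot), y left, z up. Base plate x -150 to 110, y +-80 mm, top 12 mm above the table. Column 30 mm square at x = 85 to 115 mm; two hinge cheeks at x = 50 to 86, y = +-19 to 27, up to z = 98 mm.
- stage_seat (a point): point on the plate's top where the centre of the block's underside is when its far end touches the stop (stand -55, 0, 12 mm); axes as the stand's, block length along x. Two rails along x, 4 mm high, 38 mm apart inside, each 6 mm wide, reach from 70 mm before to 55 mm behind it. Back stop: front face 65 mm behind it, 50 mm wide, 9 mm high.
- guard_edge (a point): middle of the lower front edge of the stand's clear splash guard (aluminium frame), 417 mm above the table; the guard is a level roof 170 mm deep behind this edge (along stand x) and 182 mm wide. While the arm is raised the guard bars the way down to arm and stage from above: come in slanting from the front, tool about 40 degrees from vertical.
- mag_arm: magnifier arm on a friction hinge: stays at any angle where released. Origin on the hinge, at stand (60, 0, 85) mm; y = hinge axis, -x runs out along the arm to the robot side; at level its axes are the stand's. Starts raised 54 to 66 degrees. Lens ring 76 mm wide, 12 mm thick, centred 105 mm out. At the grip it takes 3 to 4 N to lower, about 6 N to raise.
- foot_boss (a point): point on the arm's centre line, 155 mm out from the hinge, where the screw foot sits. It points down (arm -z) and ends in a sprung rubber pad, 16 mm wide; the pad's underside is 36 to 54 mm below this point, different each time and not reported: the arm's final angle (within 7 degrees of level) must be felt. The pad gives 5 mm, 2.4 N a mm; beyond, it is hard, and over 20 N is too much.
- grip (a point): centre of the blue cross grip at the arm's end: a round barrel of 22 mm diameter and 34 mm length along the hinge axis, at arm (-200, 0, 4) mm; free at both ends and on top: pinch it by its ends, or push on it. It moves with the arm, 200 mm from the hinge.
- slide_box: bystander: loose white and green carton 55 x 85 x 32 mm, on the other side of the stand from the block. Origin: centre of underside.
- jar: bystander: loose clear jar with black cap, 43 mm diameter, 72 mm high. Origin: centre of underside.
- tip_box: bystander: loose green pipette tip box with clear lid, 84 x 101 x 62 mm. Origin: centre of underside.
There are look-alikes about, which are no part of the job. Of the things that look like the strip_block, the larger one is meant.

How it is judged:
By the outcome, as a careful person would: the job done as asked, in the order asked, and still so for the second after the job is handed in, with the robot touching nothing.
It also fails if it takes over 72 s, if anything falls off the work surface, if the arm or the gripper's body presses on something with over 40 N, if the wrist force passes 120 N, or if a joint passes its speed limit or range.

## Working session

There is one attempt and no reset: what is moved stays moved. The work goes in short steps, Python scripts to look and compute and a tool call to move; the robot and the scene stay as the last step left them, time stands still between calls to the robot, and variables do not carry over. Pictures are saved under pics/ and viewed, and the job is handed in when it is done.

Besides the shell and the picture viewer there is one more tool, called after "Call:" as name([rows], argument=value, ...), one row to a line, values as JSON. play_rows: Moves the arm, as the interface text tells. Its arguments: {"type":"object","properties":{"plan":{"type":"array"},"claw":{"type":"number"},"squeeze":{"type":"number"}},"required":["plan"]}

```bash
mkdir -p pics; ls; python3 - <<'E'
from bench import manip
import cv2
o=manip.get_obs()
for k,v in o.items(): print(k,v)
for n in ("side","top"):
    c=manip.camera(n)
    cv2.imwrite(f"pics/{n}0.png",c["pixels"][:,:,::-1])
    print(n,c["fx"],c["fy"],c["cx"],c["cy"],c["R"],c["t"])
E
```

```text
pics
clock 0.0
joints [-1.37513145e+00  8.79666230e-02  1.37230413e+00  3.00576579e-06
  1.68359907e+00 -1.03086914e-01]
joint_vel [-4.68743193e-04  1.26614109e-04  4.05511262e-04 -7.55384955e-04
 -1.28501898e-03  3.39070004e-05]
joint_efforts [-3.82879716e-05 -3.51861334e+01 -3.13273287e+01 -3.97162212e-04
  1.07446857e-02 -1.83010224e-05]
ee_pos [ 0.16179074 -0.5251686   0.24710743]
tcp_rot [-3.10435874e+00 -4.67196952e-01  1.60711464e-04]
contact_force [ 0.23539722 -0.15275399  0.11465748]
torque [-0.00248952 -0.00437015 -0.02001898]
gripper_width 0.08538633452566513
side 429.9651220484503 429.9651220484503 273.75267184139483 212.4242843562402 [[-0.99963464  0.02686575  0.00296897]
 [ 0.0075393   0.38262464 -0.92387312]
 [-0.02595655 -0.92351319 -0.38268739]] [0.56175169 0.19904743 1.26391343]
top 404.4396777185989 404.4396777185989 275.1535341967157 212.08141740162912 [[-0.01849826 -0.99981946 -0.0043435 ]
 [-0.99101439  0.01891059 -0.13241171]
 [ 0.13246994  0.00185509 -0.99118529]] [0.0524127  0.59312576 1.57575639]
```

View pics/side0.png

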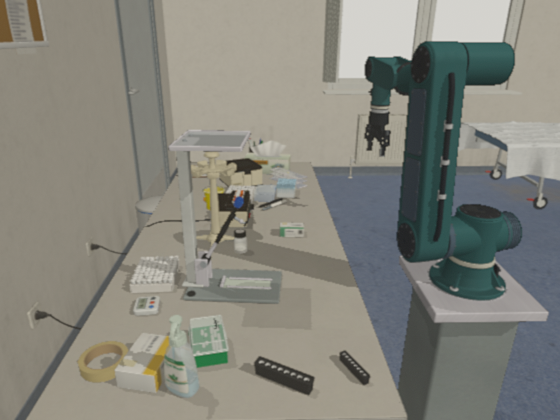

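View pics/top0.png

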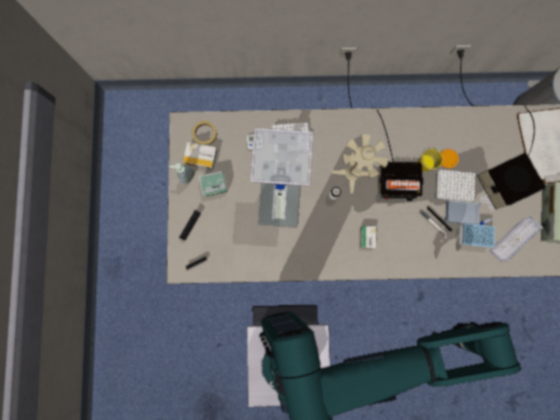

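The side view shows the stand at about (235,285), the large black block at (284,374) and a smaller look-alike at (354,367). In the top view the block is at (190,224) and the stand's stage at (279,205). The guard at (281,157) covers the arm. I'll zoom in next.

```bash
python3 - <<'E'
import cv2
s=cv2.imread("pics/side0.png");t=cv2.imread("pics/top0.png")
f=lambda im,x0,y0,x1,y1,k:cv2.resize(im[y0:y1,x0:x1],None,fx=k,fy=k,interpolation=cv2.INTER_CUBIC)
cv2.imwrite("pics/s_stand.png",f(s,165,120,315,310,3.15))
cv2.imwrite("pics/s_blk.png",f(s,230,330,390,410,5))
cv2.imwrite("pics/t_stand.png",f(t,160,110,350,290,3.3))
E
```

```text
(no output)
```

View pics/s_stand.png

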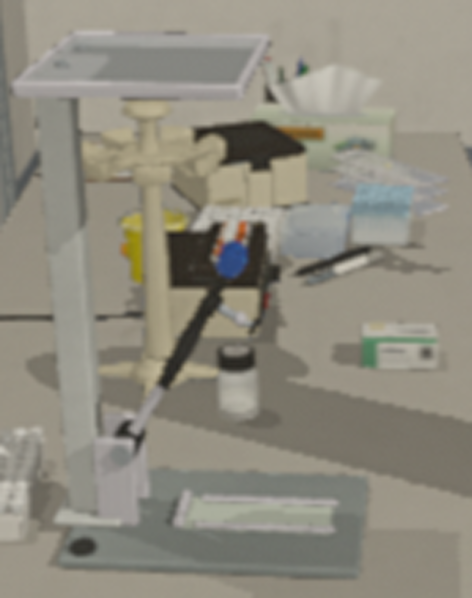

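View pics/s_blk.png

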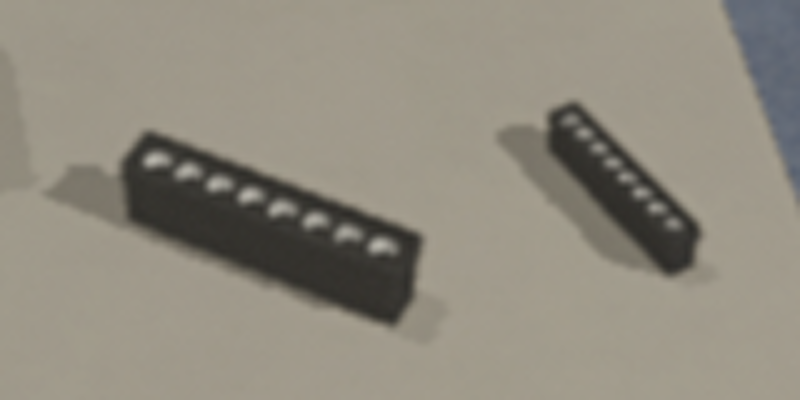

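View pics/t_stand.png

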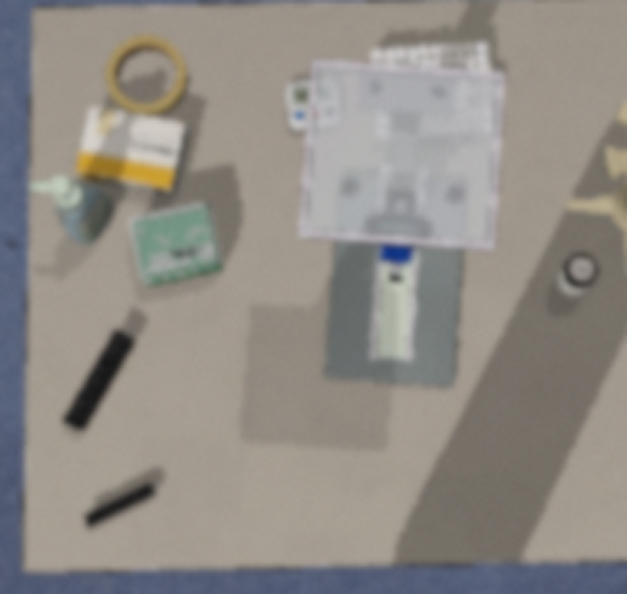

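The block lies to the left (+y). In the crops its top face, with eight wells, is clear. The stand's rails and seat are at about crop (395,310) in the top view, and the blue grip at (397,253). Next I'll measure these.

```bash
cat > h.py <<'E'
import numpy as np, cv2
from bench import manip
def cam(n):
    c=manip.camera(n); c["C"]=-c["R"].T@c["t"]; return c
def ray(c,u,v):
    d=c["R"].T@np.array([(u-c["cx"])/c["fx"],(v-c["cy"])/c["fy"],1]); return d/np.linalg.norm(d)
def plane(c,u,v,z):
    d=ray(c,u,v); return c["C"]+d*(z-c["C"][2])/d[2]
def tri(c1,p1,c2,p2):
    a,b=ray(c1,*p1),ray(c2,*p2)
    s=np.linalg.lstsq(np.c_[a,-b],c2["C"]-c1["C"],rcond=None)[0]
    P,Q=c1["C"]+a*s[0],c2["C"]+b*s[1]; return (P+Q)/2,np.linalg.norm(P-Q)
def proj(c,X):
    p=c["R"]@X+c["t"]; return np.array([c["fx"]*p[0]/p[2]+c["cx"],c["fy"]*p[1]/p[2]+c["cy"]])
def blobs(m,amin=5):
    n,l,st,ce=cv2.connectedComponentsWithStats(m.astype(np.uint8)); 
    return [(st[i],ce[i],l==i) for i in range(1,n) if st[i][4]>=amin]
E
python3 - <<'E'
from h import *
np.set_printoptions(precision=4,suppress=True)
S,T=cam("side"),cam("top")
print(S["C"],T["C"])
g=T["pixels"].max(2).astype(int)
m=np.zeros(g.shape,bool); m[195:275,165:215]=g[195:275,165:215]<60
for st,ce,l in blobs(m,20):
    ys,xs=np.nonzero(l); r=cv2.minAreaRect(np.c_[xs,ys].astype(np.float32)); print("top",st,r); 
    for p in cv2.boxPoints(r): print(p,plane(T,*p,0.031),plane(T,*p,0))
    print("c",plane(T,*r[0],0.031),plane(T,*r[0],.0155))
g=S["pixels"].max(2).astype(int)
m=np.zeros(g.shape,bool); m[352:396,250:320]=g[352:396,250:320]<75
for st,ce,l in blobs(m,50):
    cnt=max(cv2.findContours(l.astype(np.uint8),cv2.RETR_EXTERNAL,cv2.CHAIN_APPROX_NONE)[0],key=len)
    h=cv2.approxPolyDP(cv2.convexHull(cnt),1.2,True)[:,0]; print("side",st,h.tolist())
# blue grip
for n,c in(("s",S),("t",T)):
    p=c["pixels"].astype(int); m=(p[:,:,2]>p[:,:,0]+50)&(p[:,:,2]>p[:,:,1]+40)
    for st,ce,l in blobs(m,8): print("blue",n,st,ce)
E
```

```text
[0.5929 1.076  0.6659] [0.38   0.0383 1.6406]
top [181 211  19  28 171] ((189.65805053710938, 224.80052185058594), (5.5425801277160645, 30.520185470581055), 30.256441116333008)
[179.5751 236.5855] [0.5039 0.4241 0.031 ] [0.5063 0.4316 0.    ]
[194.9534 210.2228] [0.6088 0.3636 0.031 ] [0.6132 0.3699 0.    ]
[199.741  213.0155] [0.5971 0.3443 0.031 ] [0.6013 0.3501 0.    ]
[184.3627 239.3783] [0.4924 0.4049 0.031 ] [0.4945 0.412  0.    ]
c [0.5503 0.3843 0.031 ] [0.552  0.3877 0.0155]
top [187 257  19  11  55] ((195.90003967285156, 262.300048828125), (2.2360680103302, 20.124608993530273), 63.43495178222656)
[186.4 265.8] [0.3879 0.3957 0.031 ] [0.388  0.4025 0.    ]
[204.4 256.8] [0.4219 0.3247 0.031 ] [0.4227 0.3302 0.    ]
[205.4 258.8] [0.4139 0.3207 0.031 ] [0.4146 0.3261 0.    ]
[187.4 267.8] [0.38   0.3916 0.031 ] [0.38   0.3984 0.    ]
c [0.4009 0.3582 0.031 ] [0.4011 0.3613 0.0155]
side [255 357  59  37 892] [[255, 362], [259, 357], [313, 377], [309, 393], [299, 391], [257, 374]]
blue s [234 197   9  11  68] [238.2794 201.8529]
blue t [276 184   9   6  36] [279.6111 186.5556]
blue t [481 222   3   3   8] [481.875 222.875]
```

```bash
python3 - <<'E'
from h import *
np.set_printoptions(precision=4,suppress=True)
S,T=cam("side"),cam("top")
def quad(c,x0,y0,x1,y1,k,thr,eps,lo=True):
    im=c["pixels"].max(2)[y0:y1,x0:x1]; im=cv2.resize(im,None,fx=k,fy=k,interpolation=cv2.INTER_CUBIC)
    m=(im<thr).astype(np.uint8)
    cnt=max(cv2.findContours(m,cv2.RETR_EXTERNAL,cv2.CHAIN_APPROX_NONE)[0],key=cv2.contourArea)
    h=cv2.convexHull(cnt); a=cv2.approxPolyDP(h,eps,True)[:,0]
    f=lambda p:(np.array(p)+.5)/k-.5+[x0,y0]
    r=cv2.minAreaRect(cnt); return f(a),f(r[0]),np.array(r[1])/k,r[2],f(cv2.boxPoints(r))
a,*_=quad(S,245,345,325,405,10,85,9)
for p in a: print(p,plane(S,*p,.031)[:2],plane(S,*p,0)[:2])
a,c,w,ang,b=quad(T,170,200,212,250,10,90,6)
print("top",c,w,ang)
for p in a: print(p,plane(T,*p,.031)[:2],plane(T,*p,0)[:2])
E
```

```text
[254.45 361.95] [0.6123 0.3621] [0.6132 0.3273]
[259.95 356.35] [0.6008 0.3454] [0.6012 0.3098]
[312.35 376.25] [0.4953 0.4057] [0.4906 0.373 ]
[313.35 378.35] [0.494  0.4115] [0.4891 0.379 ]
[311.85 388.85] [0.4999 0.4389] [0.4954 0.4078]
[308.75 393.85] [0.5072 0.4513] [0.5031 0.4208]
[306.25 393.85] [0.512  0.4512] [0.5081 0.4207]
[256.25 373.95] [0.6081 0.3967] [0.6089 0.3636]
[255.15 372.75] [0.6104 0.3933] [0.6113 0.36  ]
top [189.7266 224.7334] [ 6.9773 32.8279] 30.11372947692871
[198.85 211.05] [0.6052 0.3479] [0.6095 0.3538]
[199.85 212.25] [0.6002 0.3438] [0.6045 0.3497]
[199.65 214.55] [0.5909 0.3446] [0.595  0.3505]
[185.85 238.25] [0.4968 0.399 ] [0.499 0.406]
[183.95 239.55] [0.4917 0.4065] [0.4939 0.4136]
[181.35 238.85] [0.4947 0.4169] [0.4969 0.4242]
[179.35 237.25] [0.5012 0.425 ] [0.5036 0.4324]
[179.25 236.05] [0.506  0.4254] [0.5085 0.4329]
[193.65 211.05] [0.6056 0.3688] [0.6099 0.3752]
[195.05 209.95] [0.6099 0.3632] [0.6144 0.3695]
```

```bash
python3 - <<'E'
from h import *
s=cv2.imread("pics/side0.png");t=cv2.imread("pics/top0.png")
def f(im,x0,y0,x1,y1,k,n):
    o=cv2.resize(im[y0:y1,x0:x1],None,fx=k,fy=k,interpolation=cv2.INTER_CUBIC)
    o=cv2.normalize(o,None,0,255,cv2.NORM_MINMAX)
    for i in range(x0,x1,10): cv2.putText(o,str(i),(int((i-x0+.5)*k),10),0,.35,(0,0,255)); cv2.line(o,(int((i-x0+.5)*k),0),(int((i-x0+.5)*k),o.shape[0]),(0,0,255) if i%20==0 else (0,200,255),1)
    for i in range(y0,y1,10): cv2.putText(o,str(i),(0,int((i-y0+.5)*k)),0,.35,(0,0,255)); cv2.line(o,(0,int((i-y0+.5)*k)),(o.shape[1],int((i-y0+.5)*k)),(0,0,255),1)
    cv2.imwrite(n,o)
f(s,180,262,290,305,7,"pics/g_s.png")
f(t,246,170,312,232,9,"pics/g_t.png")
f(s,180,190,290,270,7,"pics/g_s2.png")
E
```

```text
(no output)
```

View pics/g_s.png

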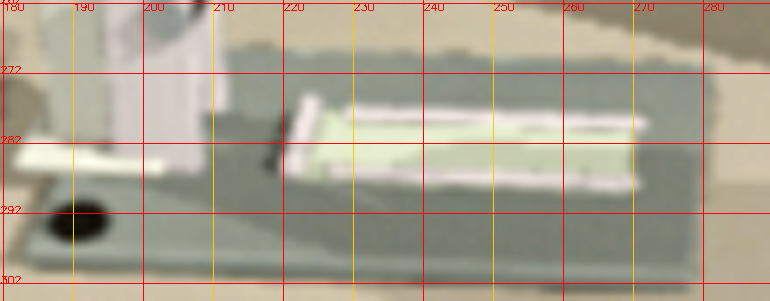

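View pics/g_t.png

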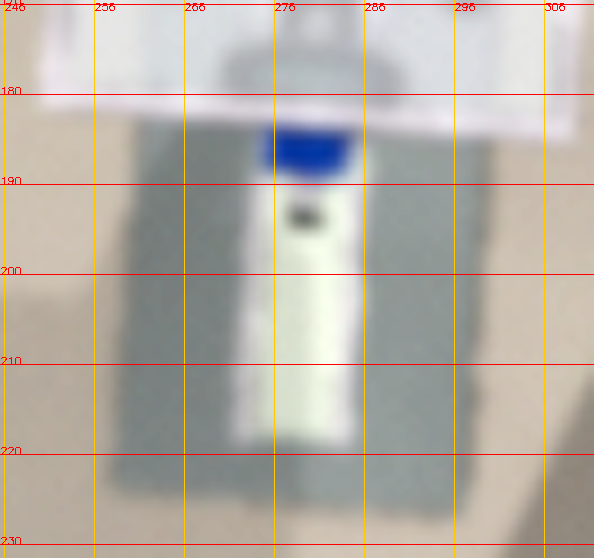

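View pics/g_s2.png

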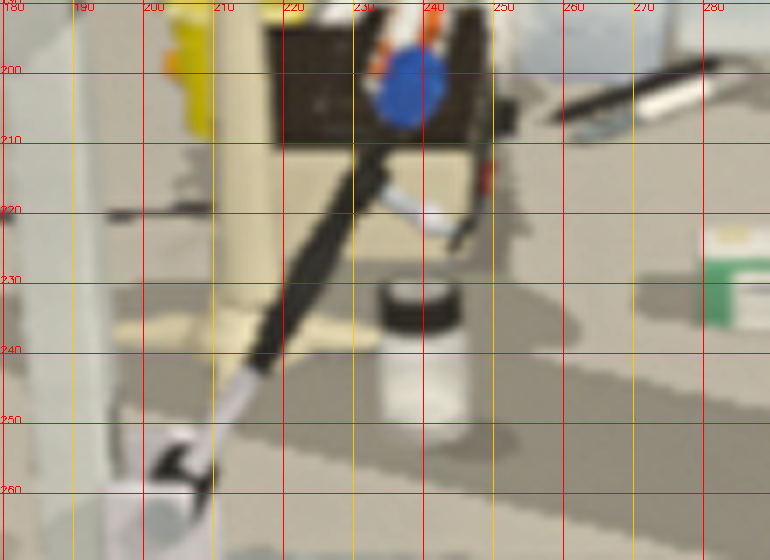

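```bash
python3 - <<'E'
from h import *
np.set_printoptions(precision=4,suppress=True)
S,T=cam("side"),cam("top")
P=lambda n,c,p,z: print(n,plane(c,*p,z)[:2])
fl=plane(T,257.3,224,.012);fr=plane(T,297.5,227,.012)
print("top plate FL,FR",fl,fr,np.linalg.norm(fl-fr))
P("left edge up",T,(260.5,184),.012);P("right edge up",T,(300,184),.012)
P("railL front outer",T,(271.4,219),.016);P("railR front",T,(284.9,219.8),.016)
P("railL190",T,(273.4,190),.016);P("railR190",T,(286.8,190),.016)
P("side plate FR",S,(281,271),.012);P("side plate FL",S,(278.6,299.5),.012);P("side plate FLbot",S,(278.6,303),0)
P("rail FR",S,(271.8,279),.016);P("rail FL",S,(270.7,288),.016)
P("stop top far",S,(223.3,275.3),.021);P("stop top near",S,(220.6,286),.021)
print("tri FR",tri(S,(281,271),T,(297.5,227)),"FL",tri(S,(278.6,299.5),T,(257.3,224)))
print("grip",tri(S,(238.28,201.85),T,(279.6,186.5)))
print("railFR",tri(S,(271.8,279),T,(284.9,219.8)),tri(S,(270.7,288),T,(271.4,219)))
# guard corners front lower, side: right top etc
P("guard L",T,(250.5,182.5),.417);P("guard R",T,(309.8,185),.417)
E
```

```text
top plate FL,FR [0.5504 0.1145 0.012 ] [ 0.5351 -0.0479  0.012 ] 0.16304584932244426
left edge up [0.715  0.0993]
right edge up [ 0.7119 -0.0627]
railL front outer [0.5692 0.057 ]
railR front [0.5649 0.0025]
railL190 [0.6882 0.0468]
railR190 [ 0.6872 -0.0079]
side plate FR [ 0.5391 -0.044 ]
side plate FL [0.5519 0.1053]
side plate FLbot [0.5517 0.104 ]
rail FR [0.5678 0.0075]
rail FL [0.5719 0.0549]
stop top far [ 0.7079 -0.0078]
stop top near [0.7107 0.0495]
tri FR (array([ 0.5372, -0.0482,  0.0093]), np.float64(0.0035327936138344917)) FL (array([0.551 , 0.1141, 0.0177]), np.float64(0.0024432121649580977))
grip (array([0.655 , 0.0237, 0.2603]), np.float64(0.0024320173231393996))
railFR (array([0.5665, 0.0023, 0.0127]), np.float64(0.002395461439174901)) (array([0.5706, 0.0569, 0.017 ]), np.float64(0.0028924757498916863))
guard L [0.637  0.1149]
guard R [ 0.6256 -0.0677]
```

```bash
cat >> h.py <<'E'
from scipy.spatial.transform import Rotation as Ro, Slerp
STO=np.array([.692,.0195]); YAW=np.deg2rad(-5.0)
def stand(x,y,z):
    c,s=np.cos(YAW),np.sin(YAW); return np.array([STO[0]+c*x-s*y,STO[1]+s*x+c*y,z])
def toolR(yaw,tilt):
    # tool z down, tilted by 'tilt' rad so that it points ahead (along yaw dir) ; tool y horizontal
    x=np.array([np.cos(yaw),np.sin(yaw),0]); z=np.array([0,0,-1.])
    zt=np.cos(tilt)*z+np.sin(tilt)*x; xt=np.cos(tilt)*x-np.sin(tilt)*z
    return Ro.from_matrix(np.c_[xt,np.cross(zt,xt),zt])
def plan(p1,R1,n,p0=None,R0=None):
    if p0 is None:
        o=manip.get_obs(); p0=o["ee_pos"]; R0=Ro.from_rotvec(o["tcp_rot"])
    sl=Slerp([0,1],Ro.concatenate([R0,R1])); 
    P,R=np.array(p0),R0
    for k in range(1,n+1):
        pt=p0+(p1-p0)*k/n; Rt=sl(k/n)
        d=np.round(R.inv().apply(pt-P)*1000,1); w=np.round((R.inv()*Rt).as_rotvec()/np.deg2rad(6),2)
        print(list(map(float,d))+list(map(float,w)),end=",\n")
        P=P+R.apply(d/1000); R=R*Ro.from_rotvec(w*np.deg2rad(6))
    print("end err mm",(P-p1)*1000)
E
python3 - <<'E'
from h import *
np.set_printoptions(precision=3,suppress=True)
o=manip.get_obs(); R0=Ro.from_rotvec(o["tcp_rot"]); print(R0.as_matrix())
u=np.deg2rad(-30.3)
print(np.linalg.norm(np.array([.521,.4027])-o["ee_pos"][:2]))
plan(np.array([.521,.4027,.15]),toolR(u,0),30)
E
```

```text
[[ 0.956  0.294 -0.   ]
 [ 0.294 -0.956  0.   ]
 [ 0.    -0.    -1.   ]]
0.9953218838393718
[20.5, -26.0, 3.3, -0.0, 0.0, 0.26],
[19.9, -26.6, 3.3, -0.0, 0.0, 0.27],
[19.1, -27.2, 3.2, -0.0, 0.0, 0.26],
[18.3, -27.6, 3.3, -0.0, 0.0, 0.26],
[17.5, -28.2, 3.3, -0.0, 0.0, 0.27],
[16.8, -28.6, 3.3, -0.0, 0.0, 0.26],
[16.0, -29.1, 3.3, -0.0, 0.0, 0.26],
[15.2, -29.5, 3.2, -0.0, 0.0, 0.27],
[14.3, -29.9, 3.3, -0.0, 0.0, 0.26],
[13.5, -30.3, 3.3, -0.0, 0.0, 0.26],
[12.7, -30.7, 3.3, -0.0, 0.0, 0.27],
[11.8, -31.0, 3.2, -0.0, 0.0, 0.26],
[11.0, -31.3, 3.3, -0.0, 0.0, 0.26],
[10.1, -31.6, 3.3, -0.0, 0.0, 0.27],
[9.3, -31.8, 3.3, -0.0, 0.0, 0.26],
[8.3, -32.1, 3.3, -0.0, 0.0, 0.27],
[7.4, -32.4, 3.2, -0.0, 0.0, 0.26],
[6.6, -32.5, 3.3, -0.0, 0.0, 0.26],
[5.7, -32.7, 3.3, -0.0, 0.0, 0.27],
[4.7, -32.8, 3.3, -0.0, 0.0, 0.26],
[3.8, -33.0, 3.3, -0.0, 0.0, 0.26],
[3.0, -33.0, 3.2, -0.0, 0.0, 0.27],
[2.0, -33.1, 3.3, -0.0, 0.0, 0.26],
[1.1, -33.2, 3.3, -0.0, 0.0, 0.26],
[0.2, -33.2, 3.3, -0.0, 0.0, 0.27],
[-0.7, -33.1, 3.3, -0.0, 0.0, 0.26],
[-1.7, -33.2, 3.2, -0.0, 0.0, 0.26],
[-2.5, -33.1, 3.3, -0.0, 0.0, 0.27],
[-3.5, -33.0, 3.3, -0.0, 0.0, 0.26],
[-4.4, -32.8, 3.3, -0.0, 0.0, 0.26],
end err mm [-0.059 -0.017 -0.031]
```

```bash
python3 - <<'E'
from h import *
u=np.deg2rad(-30.3)
plan(np.array([.521,.4027,.15]),toolR(u+np.pi,0),30)
E
```

```text
[20.5, -26.0, 3.3, -0.0, -0.0, -0.74],
[22.6, -24.4, 3.3, -0.0, -0.0, -0.73],
[24.3, -22.6, 3.2, -0.0, -0.0, -0.74],
[25.9, -20.7, 3.3, -0.0, -0.0, -0.74],
[27.5, -18.5, 3.3, -0.0, -0.0, -0.73],
[28.9, -16.4, 3.3, -0.0, -0.0, -0.74],
[30.0, -14.2, 3.3, -0.0, -0.0, -0.74],
[31.0, -11.7, 3.2, -0.0, -0.0, -0.73],
[31.8, -9.4, 3.3, 0.0, -0.0, -0.74],
[32.5, -6.9, 3.3, 0.0, -0.0, -0.74],
[32.9, -4.3, 3.3, 0.0, -0.0, -0.73],
[33.1, -1.8, 3.2, 0.0, -0.0, -0.74],
[33.2, 0.8, 3.3, 0.0, -0.0, -0.74],
[33.0, 3.3, 3.3, 0.0, -0.0, -0.73],
[32.6, 5.8, 3.3, 0.0, -0.0, -0.74],
[32.2, 8.4, 3.3, 0.0, -0.0, -0.73],
[31.3, 10.7, 3.2, 0.0, -0.0, -0.74],
[30.5, 13.2, 3.3, 0.0, -0.0, -0.74],
[29.3, 15.5, 3.3, 0.0, -0.0, -0.73],
[28.1, 17.7, 3.3, 0.0, -0.0, -0.74],
[26.6, 19.8, 3.3, 0.0, -0.0, -0.74],
[25.0, 21.8, 3.2, 0.0, -0.0, -0.73],
[23.3, 23.6, 3.3, 0.0, -0.0, -0.74],
[21.3, 25.4, 3.3, 0.0, -0.0, -0.74],
[19.4, 27.0, 3.3, 0.0, -0.0, -0.73],
[17.2, 28.3, 3.3, 0.0, -0.0, -0.74],
[15.0, 29.7, 3.2, 0.0, -0.0, -0.74],
[12.6, 30.6, 3.3, 0.0, -0.0, -0.73],
[10.3, 31.6, 3.3, 0.0, -0.0, -0.74],
[7.7, 32.2, 3.3, 0.0, -0.0, -0.74],
end err mm [ 0.02215768 -0.04264307 -0.03099505]
```

Call:
play_rows([
  [20, -26, 3, 0, 0, -0.74],
  [23, -24, 3, 0, 0, -0.74],
  [24, -23, 3, 0, 0, -0.74],
  [26, -21, 3, 0, 0, -0.74],
  [27, -18, 3, 0, 0, -0.74],
  [29, -16, 3, 0, 0, -0.74],
  [30, -14, 3, 0, 0, -0.74],
  [31, -12, 3, 0, 0, -0.74],
  [32, -9, 3, 0, 0, -0.74],
  [32, -7, 3, 0, 0, -0.74],
], claw=1, squeeze=40)

```text
clock: 1.23
ee_pos: [0.281, -0.2157, 0.2184]
tcp_rot: [2.696, 1.611, 0.001]
contact_force: [0.4, -0.0, 0.3]
gripper_width: 0.0857
```

Call:
play_rows([
  [33, -4, 3, 0, 0, -0.74],
  [33, -2, 3, 0, 0, -0.74],
  [33, 1, 3, 0, 0, -0.74],
  [33, 3, 3, 0, 0, -0.74],
  [33, 6, 3, 0, 0, -0.74],
  [32, 8, 3, 0, 0, -0.74],
  [31, 11, 3, 0, 0, -0.74],
  [30, 13, 3, 0, 0, -0.74],
  [29, 15, 3, 0, 0, -0.74],
  [28, 18, 3, 0, 0, -0.74],
])

```text
clock: 2.07
ee_pos: [0.3989, 0.0933, 0.1885]
tcp_rot: [1.886, 2.511, 0.001]
contact_force: [0.1, -0.1, 0.1]
gripper_width: 0.0858
```

Call:
play_rows([
  [27, 20, 3, 0, 0, -0.74],
  [25, 22, 3, 0, 0, -0.74],
  [23, 24, 3, 0, 0, -0.74],
  [21, 25, 3, 0, 0, -0.74],
  [19, 27, 3, 0, 0, -0.74],
  [17, 28, 3, 0, 0, -0.74],
  [15, 30, 3, 0, 0, -0.74],
  [13, 31, 3, 0, 0, -0.74],
  [10, 31, 3, 0, 0, -0.74],
  [8, 32, 3, 0, 0, -0.74],
])

```text
clock: 2.9
ee_pos: [0.5164, 0.403, 0.1579]
tcp_rot: [0.799, 3.038, -0.0]
contact_force: [1.4, -0.2, 0.8]
gripper_width: 0.0854
```

```bash
python3 - <<'E'
from h import *
np.set_printoptions(precision=3,suppress=True)
o=manip.get_obs(); print(o["clock"],o["joints"],o["ee_pos"],Ro.from_rotvec(o["tcp_rot"]).as_matrix()[:,0],o["contact_force"])
u=np.deg2rad(-30.3)
plan(np.array([.521,.4027,.15]),toolR(u+np.pi,0),2)
for n in("side","top"):
    c=cam(n); cv2.imwrite(f"pics/{n}1.png",c["pixels"][:,:,::-1])
    if n=="side": cv2.imwrite("pics/s1c.png",cv2.resize(c["pixels"][300:410,220:390,::-1],None,fx=4.5,fy=4.5,interpolation=2))
    else: cv2.imwrite("pics/t1c.png",cv2.resize(c["pixels"][170:290,150:310,::-1],None,fx=4.5,fy=4.5,interpolation=2))
E
```

```text
2.9 [ 0.576  0.351  1.235 -0.     1.555 -0.481] [0.516 0.403 0.158] [-0.871  0.492 -0.   ] [ 1.388 -0.152  0.812]
[-2.1, 1.0, 3.9, -0.0, 0.0, 0.07],
[-2.0, 1.0, 4.0, -0.0, 0.0, 0.07],
end err mm [-0.039 -0.022 -0.021]
```

View pics/s1c.png

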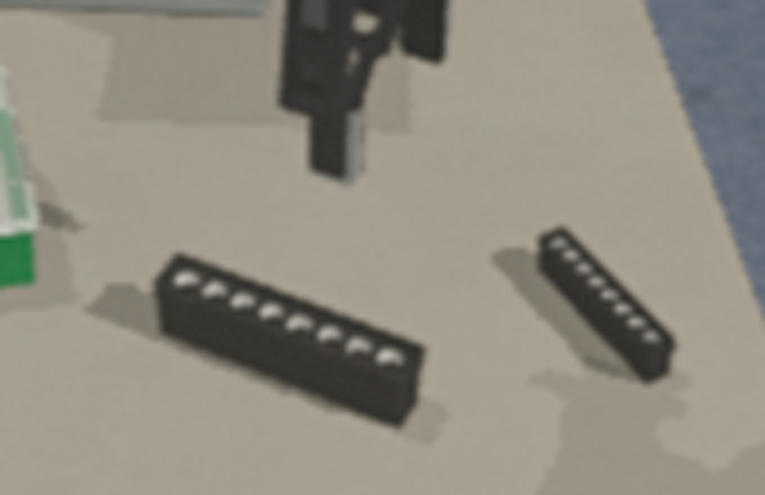

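View pics/t1c.png

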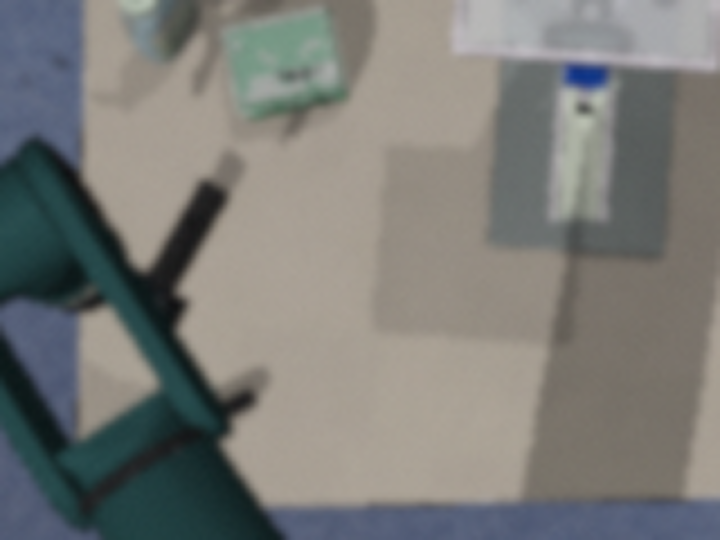

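The gripper hovers over the block's near end. The side crop shows the finger at (335,150), aligned with the block. Descending.

Call:
play_rows([
  [-2, 1, 16, 0, 0, 0.14],
  [-2, 1, 16, 0, 0, 0],
  [0, 0, 16, 0, 0, 0],
  [0, 0, 16, 0, 0, 0],
  [0, 0, 16, 0, 0, 0],
  [0, 0, 16, 0, 0, 0],
  [0, 0, 14, 0, 0, 0],
  [0, 0, 12, 0, 0, 0],
  [0, 0, 8, 0, 0, 0],
  [0, 0, 2, 0, 0, 0],
])

```text
clock: 3.83
ee_pos: [0.5196, 0.4001, 0.0244]
tcp_rot: [-0.827, -3.029, 0.004]
contact_force: [0.4, 0.6, 0.2]
gripper_width: 0.0855
```

Call:
play_rows([
  [0, 0, 0, 0, 0, 0],
  [0, 0, 0, 0, 0, 0],
  [0, 0, 0, 0, 0, 0],
  [0, 0, 0, 0, 0, 0],
  [0, 0, 0, 0, 0, 0],
  [0, 0, 0, 0, 0, 0],
  [0, 0, 0, 0, 0, 0],
  [0, 0, 0, 0, 0, 0],
  [0, 0, 0, 0, 0, 0],
  [0, 0, 0, 0, 0, 0],
], claw=0, squeeze=45)

```text
clock: 4.67
ee_pos: [0.5212, 0.4017, 0.0276]
tcp_rot: [0.826, 3.029, 0.003]
contact_force: [0.5, 0.4, 5.5]
gripper_width: 0.0251
```

```bash
python3 - <<'E'
from h import *
c=cam("side"); cv2.imwrite("pics/s2c.png",cv2.resize(c["pixels"][300:410,220:390,::-1],None,fx=4.5,fy=4.5,interpolation=2))
E
```

```text
(no output)
```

View pics/s2c.png

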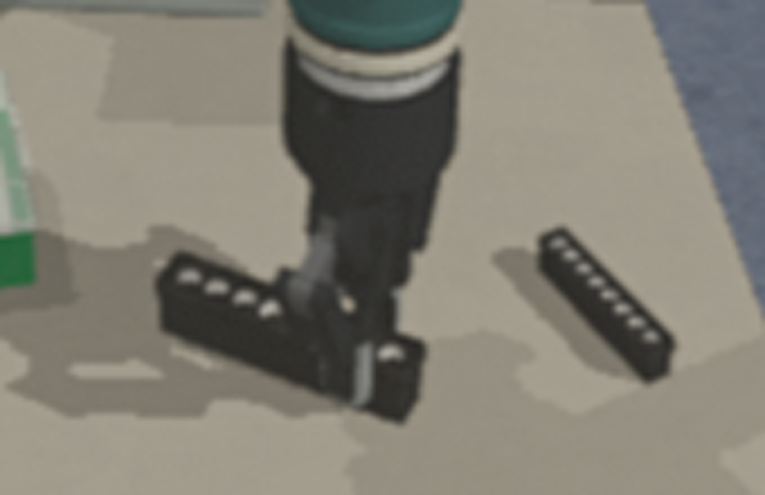

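The block is gripped (25 mm opening), with the finger near the next-to-last well. Lifting it to check.

Call:
play_rows([
  [0, 0, -2, 0, 0, 0],
  [0, 0, -6, 0, 0, 0],
  [0, 0, -10, 0, 0, 0],
  [0, 0, -14, 0, 0, 0],
  [0, 0, -16, 0, 0, 0],
  [0, 0, -16, 0, 0, 0],
  [0, 0, -14, 0, 0, 0],
  [0, 0, -8, 0, 0, 0],
  [0, 0, -4, 0, 0, 0],
  [0, 0, 0, 0, 0, 0],
])

```text
clock: 5.55
ee_pos: [0.5211, 0.4015, 0.1181]
tcp_rot: [0.826, 3.029, 0.003]
contact_force: [0.4, -0.1, -0.6]
gripper_width: 0.0253
```

```bash
python3 - <<'E'
from h import *
o=manip.get_obs(); print(o["ee_pos"],o["contact_force"],o["gripper_width"],o["torque"])
c=cam("side"); cv2.imwrite("pics/s3c.png",cv2.resize(c["pixels"][270:410,200:370,::-1],None,fx=4.2,fy=4.2,interpolation=2))
E
```

```text
[0.52106037 0.40145281 0.11807843] [ 0.35403008 -0.06829975 -0.64450579] 0.025260640317866477 [0.02696455 0.00383084 0.03331542]
```

View pics/s3c.png

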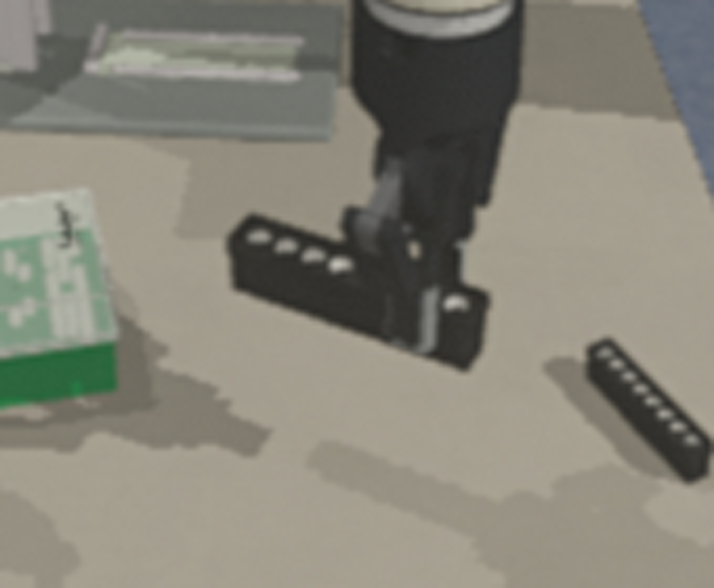

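The block hangs level. The fingertips are flush with its underside, so I'll set it down in front of the rails, with only its far part between them, and then push it home.

```bash
python3 - <<'E'
from h import *
p=stand(-.139,0,.085); print(p)
plan(p,toolR(YAW+np.pi,0),20)
E
```

```text
[0.55352894 0.03161465 0.085     ]
[-10.8, -15.1, 1.6, 0.0, 0.0, -0.21],
[-10.5, -15.3, 1.6, 0.0, 0.0, -0.22],
[-10.1, -15.5, 1.5, 0.0, 0.0, -0.21],
[-9.8, -15.8, 1.6, 0.0, 0.0, -0.21],
[-9.4, -16.0, 1.6, 0.0, 0.0, -0.21],
[-9.0, -16.2, 1.6, 0.0, 0.0, -0.22],
[-8.7, -16.4, 1.6, 0.0, 0.0, -0.21],
[-8.4, -16.5, 1.5, 0.0, 0.0, -0.21],
[-7.9, -16.8, 1.6, 0.0, 0.0, -0.21],
[-7.6, -16.9, 1.6, 0.0, 0.0, -0.22],
[-7.2, -17.1, 1.6, 0.0, 0.0, -0.21],
[-6.8, -17.2, 1.6, 0.0, 0.0, -0.21],
[-6.5, -17.4, 1.5, 0.0, 0.0, -0.21],
[-6.0, -17.6, 1.6, 0.0, 0.0, -0.22],
[-5.7, -17.6, 1.6, 0.0, 0.0, -0.21],
[-5.2, -17.8, 1.6, 0.0, 0.0, -0.21],
[-4.9, -17.9, 1.6, 0.0, 0.0, -0.22],
[-4.5, -18.0, 1.5, 0.0, 0.0, -0.21],
[-4.0, -18.1, 1.6, 0.0, 0.0, -0.21],
[-3.7, -18.2, 1.6, 0.0, 0.0, -0.21],
end err mm [0.02017042 0.01117336 0.0050965 ]
```

Call:
play_rows([
  [-11, -15, 1.5, 0, 0, -0.21],
  [-10.5, -15.5, 1.5, 0, 0, -0.21],
  [-10, -15.5, 1.5, 0, 0, -0.21],
  [-10, -16, 1.5, 0, 0, -0.21],
  [-9.5, -16, 1.5, 0, 0, -0.21],
  [-9, -16, 1.5, 0, 0, -0.21],
  [-8.5, -16.5, 1.5, 0, 0, -0.21],
  [-8.5, -16.5, 1.5, 0, 0, -0.21],
  [-8, -17, 1.5, 0, 0, -0.21],
  [-7.5, -17, 1.5, 0, 0, -0.21],
])

```text
clock: 6.43
ee_pos: [0.5359, 0.2145, 0.0996]
tcp_rot: [-0.487, -3.101, 0.002]
contact_force: [0.7, 0.7, -0.8]
gripper_width: 0.0254
```

Call:
play_rows([
  [-7, -17, 1.5, 0, 0, -0.22],
  [-7, -17, 1.5, 0, 0, -0.22],
  [-6.5, -17.5, 1.5, 0, 0, -0.22],
  [-6, -17.5, 1.5, 0, 0, -0.22],
  [-5.5, -17.5, 1.5, 0, 0, -0.22],
  [-5, -18, 1.5, 0, 0, -0.22],
  [-5, -18, 1.5, 0, 0, -0.22],
  [-4.5, -18, 1.5, 0, 0, -0.22],
  [-4, -18, 1.5, 0, 0, -0.22],
  [-4, -18, 1.5, 0, 0, -0.22],
])

```text
clock: 7.27
ee_pos: [0.5525, 0.0305, 0.0847]
tcp_rot: [-0.128, -3.136, 0.0]
contact_force: [0.4, 0.5, -1.4]
gripper_width: 0.0252
```

```bash
python3 - <<'E'
from h import *
o=manip.get_obs(); print(o["ee_pos"],o["contact_force"],o["gripper_width"])
plan(stand(-.139,0,.085),toolR(YAW+np.pi,0),1)
c=cam("side"); cv2.imwrite("pics/s4c.png",cv2.resize(c["pixels"][180:310,170:320,::-1],None,fx=4.5,fy=4.5,interpolation=2))
c=cam("top"); cv2.imwrite("pics/t4c.png",cv2.resize(c["pixels"][140:260,220:340,::-1],None,fx=4.5,fy=4.5,interpolation=2))
E
```

```text
[0.55246953 0.03049951 0.08471876] [ 0.42162336  0.53337466 -1.44130596] 0.025232679432581957
[-1.0, 1.2, -0.3, -0.0, -0.03, 0.06],
end err mm [ 0.03562819 -0.00028712  0.01541808]
```

View pics/s4c.png

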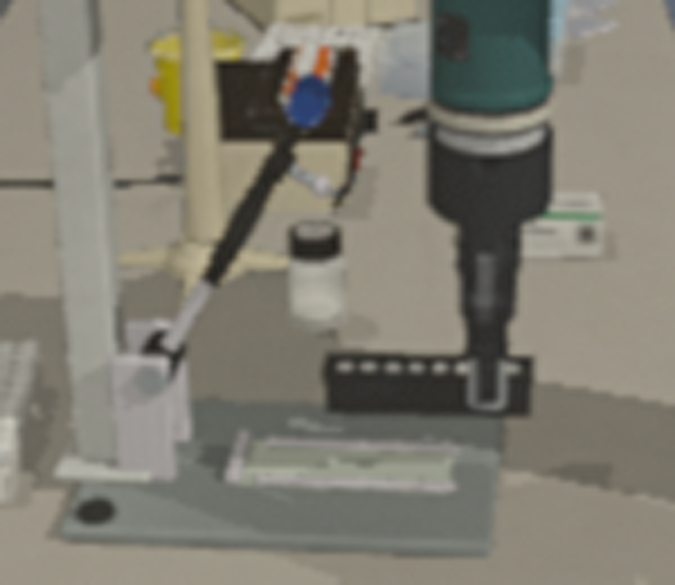

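View pics/t4c.png

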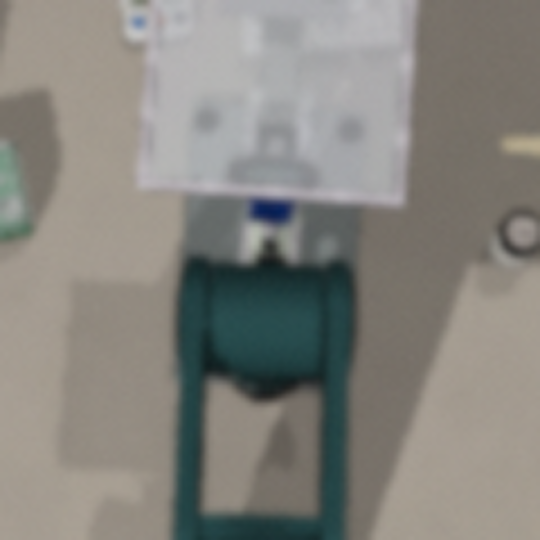

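The block hangs over the front of the plate. In the top view its far end is at crop (270,245), centred on the rails. Lowering.

Call:
play_rows([
  [-1, 1, 6, 0, 0, 0.06],
  [0, 0, 8, 0, 0, 0],
  [0, 0, 8, 0, 0, 0],
  [0, 0, 7, 0, 0, 0],
  [0, 0, 6, 0, 0, 0],
  [0, 0, 4, 0, 0, 0],
  [0, 0, 2, 0, 0, 0],
  [0, 0, 1, 0, 0, 0],
  [0, 0, 1, 0, 0, 0],
  [0, 0, 0, 0, 0, 0],
])

```text
clock: 8.2
ee_pos: [0.5548, 0.0323, 0.0435]
tcp_rot: [0.139, 3.138, -0.0]
contact_force: [-0.8, 0.0, -1.5]
gripper_width: 0.0249
```

```bash
python3 - <<'E'
from h import *
o=manip.get_obs(); print(o["ee_pos"],o["contact_force"],o["gripper_width"])
c=cam("side"); cv2.imwrite("pics/s5c.png",cv2.resize(c["pixels"][220:310,170:310,::-1],None,fx=5.5,fy=5.5,interpolation=2))
E
```

```text
[0.55481795 0.03230509 0.04350296] [-0.75037767  0.02683442 -1.54768038] 0.0249309207879108
```

View pics/s5c.png

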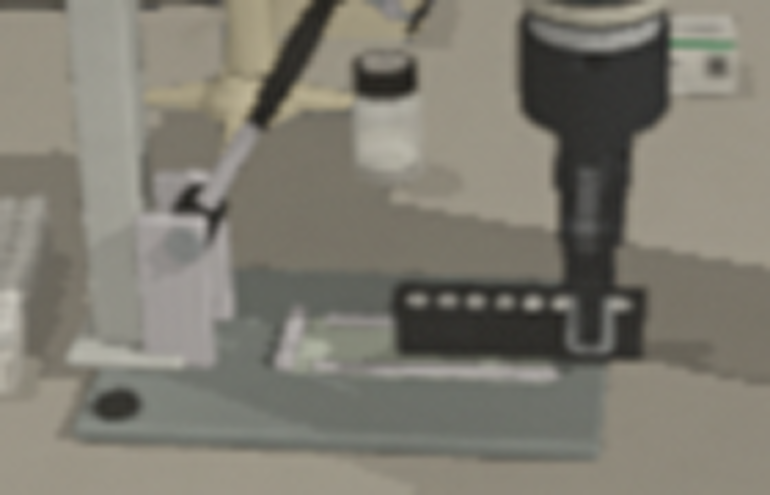

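Call:
play_rows([
  [0, 0, 1, 0, 0, 0],
  [0, 0, 0.5, 0, 0, 0],
  [0, 0, 0.5, 0, 0, 0],
  [0, 0, 0.5, 0, 0, 0],
  [0, 0, 0.5, 0, 0, 0],
  [0, 0, 0.5, 0, 0, 0],
  [0, 0, 0, 0, 0, 0],
  [0, 0, 0, 0, 0, 0],
  [0, 0, 0, 0, 0, 0],
  [0, 0, 0, 0, 0, 0],
])

```text
clock: 9.08
ee_pos: [0.5546, 0.0323, 0.0398]
tcp_rot: [0.139, 3.138, -0.0]
contact_force: [0.6, 0.9, -0.6]
gripper_width: 0.0251
```

Call:
play_rows([
  [0, 0, 0.5, 0, 0, 0],
  [0, 0, 0.5, 0, 0, 0],
  [0, 0, 0.5, 0, 0, 0],
  [0, 0, 0, 0, 0, 0],
  [0, 0, 0, 0, 0, 0],
  [0, 0, 0, 0, 0, 0],
  [0, 0, 0, 0, 0, 0],
  [0, 0, 0, 0, 0, 0],
  [0, 0, 0, 0, 0, 0],
  [0, 0, 0, 0, 0, 0],
])

```text
clock: 9.92
ee_pos: [0.5547, 0.0323, 0.0395]
tcp_rot: [0.139, 3.138, -0.0]
contact_force: [-3.6, -0.9, 5.1]
gripper_width: 0.025
```

Contact is felt (5 N). Releasing, lifting and backing off.

Call:
play_rows([
  [0, 0, -0.5, 0, 0, 0],
  [0, 0, 0, 0, 0, 0],
  [0, 0, 0, 0, 0, 0],
  [0, 0, 0, 0, 0, 0],
  [0, 0, 0, 0, 0, 0],
  [0, 0, 0, 0, 0, 0],
  [0, 0, -5, 0, 0, 0],
  [0, 0, -10, 0, 0, 0],
  [0, 0, -15, 0, 0, 0],
  [0, 0, -15, 0, 0, 0],
], claw=0.7)

```text
clock: 10.75
ee_pos: [0.5545, 0.0323, 0.0848]
tcp_rot: [-0.139, -3.138, 0.0]
contact_force: [0.6, -0.1, -0.3]
gripper_width: 0.0595
```

Call:
play_rows([
  [5, 0, -10, 0, 0, 0],
  [8, 0, 0, 0, 0, 0],
  [10, 0, 0, 0, 0, 0],
  [12, 0, 0, 0, 0, 0],
  [12, 0, 0, 0, 0, 0],
  [8, 0, 0, 0, 0, 0],
  [0, 0, 0, 0, 0, 0],
  [0, 0, 0, 0, 0, 0],
  [0, 0, 0, 0, 0, 0],
  [0, 0, 0, 0, 0, 0],
], claw=0)

```text
clock: 11.58
ee_pos: [0.5002, 0.0371, 0.0938]
tcp_rot: [0.139, 3.138, -0.0]
contact_force: [0.4, 0.3, -0.5]
gripper_width: 0.0002
```

```bash
python3 - <<'E'
from h import *
o=manip.get_obs(); print(o["ee_pos"],o["contact_force"],o["gripper_width"])
d=o["ee_pos"][:2]-STO; c,s=np.cos(YAW),np.sin(YAW); print("stand xy",c*d[0]+s*d[1],-s*d[0]+c*d[1])
c=cam("side"); cv2.imwrite("pics/s6c.png",cv2.resize(c["pixels"][220:310,170:310,::-1],None,fx=5.5,fy=5.5,interpolation=2))
c=cam("top"); cv2.imwrite("pics/t6c.png",cv2.resize(c["pixels"][140:260,220:340,::-1],None,fx=4.5,fy=4.5,interpolation=2))
E
```

```text
[0.50022635 0.03711642 0.0937657 ] [ 0.39159502  0.34787494 -0.46689839] 0.0001853437592843866
stand xy -0.19257926044211027 0.0008352051059707377
```

View pics/s6c.png

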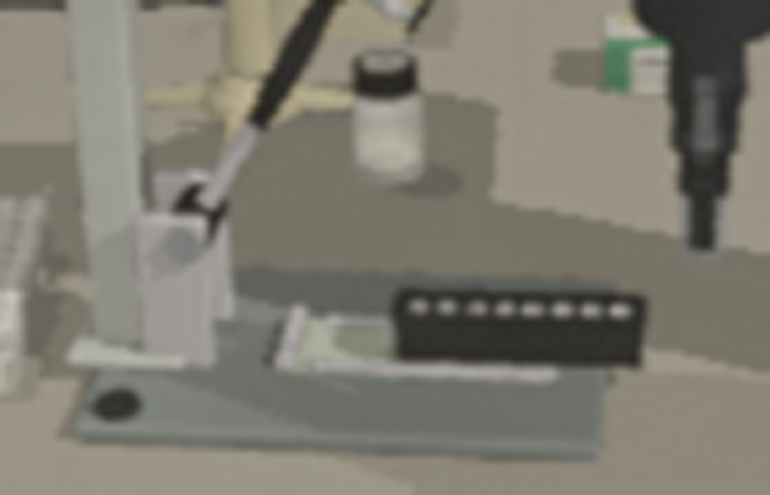

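View pics/t6c.png

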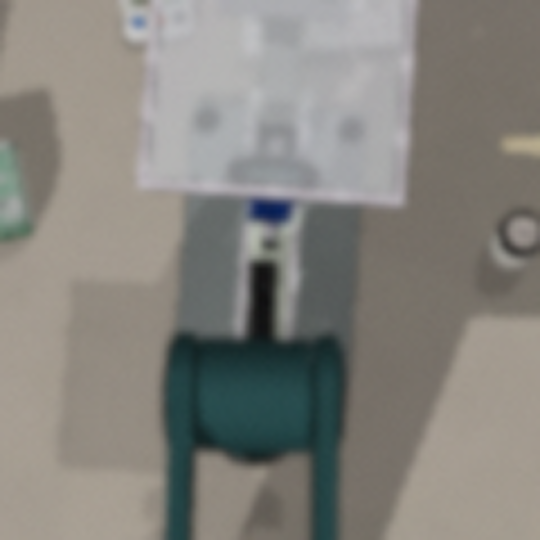

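The block lies flat between the rails (side crop (400-645, 290-365)) and must move about 50 mm to reach the stop. The closed fingers are behind it. Lowering and pushing.

Call:
play_rows([
  [0, 0, 6, 0, 0, 0],
  [0, 0, 8, 0, 0, 0],
  [0, 0, 10, 0, 0, 0],
  [0, 0, 10, 0, 0, 0],
  [0, 0, 10, 0, 0, 0],
  [0, 0, 7, 0, 0, 0],
  [0, 0, 3, 0, 0, 0],
  [-2, 0, 0, 0, 0, 0],
  [-4, 0, 0, 0, 0, 0],
  [-4, 0, 0, 0, 0, 0],
])

```text
clock: 12.52
ee_pos: [0.5107, 0.0362, 0.0404]
tcp_rot: [0.139, 3.137, -0.0]
contact_force: [0.1, -0.5, 1.2]
gripper_width: 0.0003
```

Call:
play_rows([
  [-4, 0, 0, 0, 0, 0],
  [-4, 0, 0, 0, 0, 0],
  [-4, 0, 0, 0, 0, 0],
  [-4, 0, 0, 0, 0, 0],
  [-4, 0, 0, 0, 0, 0],
  [-4, 0, 0, 0, 0, 0],
  [-4, 0, 0, 0, 0, 0],
  [-4, 0, 0, 0, 0, 0],
  [-3, 0, 0, 0, 0, 0],
  [-2, 0, 0, 0, 0, 0],
])

```text
clock: 13.35
ee_pos: [0.5471, 0.033, 0.0397]
tcp_rot: [0.139, 3.138, -0.0]
contact_force: [-1.6, 0.5, 1.1]
gripper_width: 0.0
```

```bash
python3 - <<'E'
from h import *
o=manip.get_obs(); print(o["ee_pos"],o["contact_force"],o["gripper_width"])
d=o["ee_pos"][:2]-STO; c,s=np.cos(YAW),np.sin(YAW); print("stand xy",c*d[0]+s*d[1],-s*d[0]+c*d[1])
c=cam("side"); cv2.imwrite("pics/s7c.png",cv2.resize(c["pixels"][220:310,170:310,::-1],None,fx=5.5,fy=5.5,interpolation=2))
E
```

```text
[0.54708694 0.0329568  0.03974838] [-1.57204801  0.50363638  1.11277666] 2.096614106308009e-05
stand xy -0.14553446039556056 0.0007755913998564248
```

View pics/s7c.png

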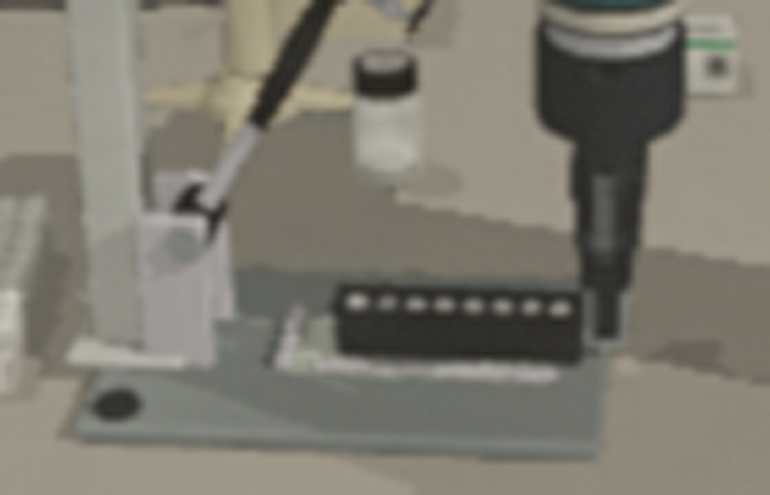

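The block slides true; remaining gap to the stop is about (335-305)/5.5 px, roughly 13 mm.

Call:
play_rows([
  [-2, 0, 0, 0, 0, 0],
  [-2, 0, 0, 0, 0, 0],
  [-2, 0, 0, 0, 0, 0],
  [-1.5, 0, 0, 0, 0, 0],
  [-1, 0, 0, 0, 0, 0],
  [-1, 0, 0, 0, 0, 0],
  [-0.5, 0, 0, 0, 0, 0],
  [-0.5, 0, 0, 0, 0, 0],
  [0, 0, 0, 0, 0, 0],
  [0, 0, 0, 0, 0, 0],
])

```text
clock: 14.23
ee_pos: [0.5572, 0.0321, 0.0398]
tcp_rot: [0.139, 3.138, -0.0]
contact_force: [-0.1, 0.3, -0.0]
gripper_width: -0.0
```

Call:
play_rows([
  [-0.5, 0, 0, 0, 0, 0],
  [-0.5, 0, 0, 0, 0, 0],
  [-0.5, 0, 0, 0, 0, 0],
  [-0.5, 0, 0, 0, 0, 0],
  [0, 0, 0, 0, 0, 0],
  [0, 0, 0, 0, 0, 0],
  [0, 0, 0, 0, 0, 0],
  [0, 0, 0, 0, 0, 0],
  [0, 0, 0, 0, 0, 0],
  [0, 0, 0, 0, 0, 0],
])

```text
clock: 15.07
ee_pos: [0.5592, 0.0319, 0.0398]
tcp_rot: [0.139, 3.138, -0.0]
contact_force: [0.1, -0.1, 0.7]
gripper_width: -0.0002
```

```bash
python3 - <<'E'
from h import *
o=manip.get_obs(); print(o["ee_pos"],o["contact_force"],o["gripper_width"])
d=o["ee_pos"][:2]-STO; c,s=np.cos(YAW),np.sin(YAW); print("stand xy",c*d[0]+s*d[1],-s*d[0]+c*d[1])
c=cam("side"); cv2.imwrite("pics/s8c.png",cv2.resize(c["pixels"][220:310,170:310,::-1],None,fx=5.5,fy=5.5,interpolation=2))
E
```

```text
[0.55922453 0.03190272 0.03984856] [ 0.12813473 -0.13259686  0.71395284] -0.00022620296262152443
stand xy -0.13335119034107085 0.0007833815238258626
```

View pics/s8c.png

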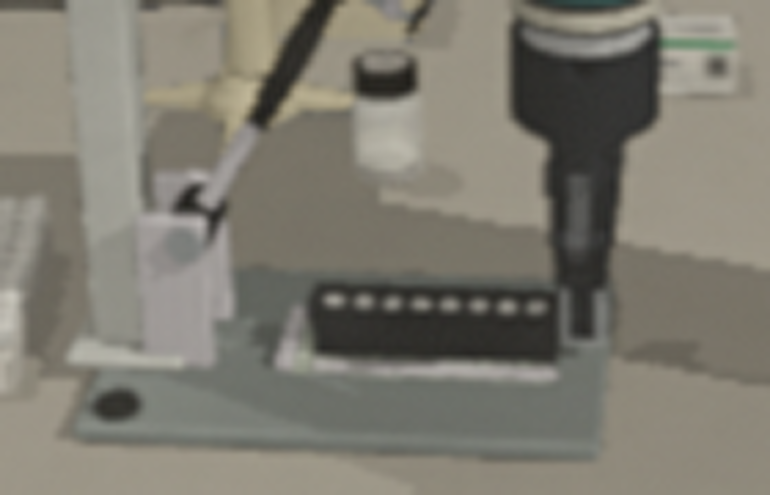

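Call:
play_rows([
  [-1, 0, 0, 0, 0, 0],
  [-0.5, 0, 0, 0, 0, 0],
  [-0.5, 0, 0, 0, 0, 0],
  [-0.5, 0, 0, 0, 0, 0],
  [-0.5, 0, 0, 0, 0, 0],
  [0, 0, 0, 0, 0, 0],
  [0, 0, 0, 0, 0, 0],
  [0, 0, 0, 0, 0, 0],
  [0, 0, 0, 0, 0, 0],
  [0, 0, 0, 0, 0, 0],
])

```text
clock: 15.95
ee_pos: [0.5622, 0.0316, 0.0398]
tcp_rot: [0.139, 3.138, -0.0]
contact_force: [0.4, -0.7, 0.5]
gripper_width: 0.0001
```

Call:
play_rows([
  [-0.5, 0, 0, 0, 0, 0],
  [-0.5, 0, 0, 0, 0, 0],
  [-0.5, 0, 0, 0, 0, 0],
  [-0.5, 0, 0, 0, 0, 0],
  [-0.5, 0, 0, 0, 0, 0],
  [0, 0, 0, 0, 0, 0],
  [0, 0, 0, 0, 0, 0],
  [0, 0, 0, 0, 0, 0],
  [0, 0, 0, 0, 0, 0],
  [0, 0, 0, 0, 0, 0],
])

```text
clock: 16.78
ee_pos: [0.5647, 0.0314, 0.0398]
tcp_rot: [0.139, 3.138, -0.0]
contact_force: [-0.2, -0.5, 0.4]
gripper_width: -0.0
```

```bash
python3 - <<'E'
from h import *
c=cam("side"); cv2.imwrite("pics/s9c.png",cv2.resize(c["pixels"][220:310,170:310,::-1],None,fx=5.5,fy=5.5,interpolation=2))
E
```

```text
(no output)
```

View pics/s9c.png

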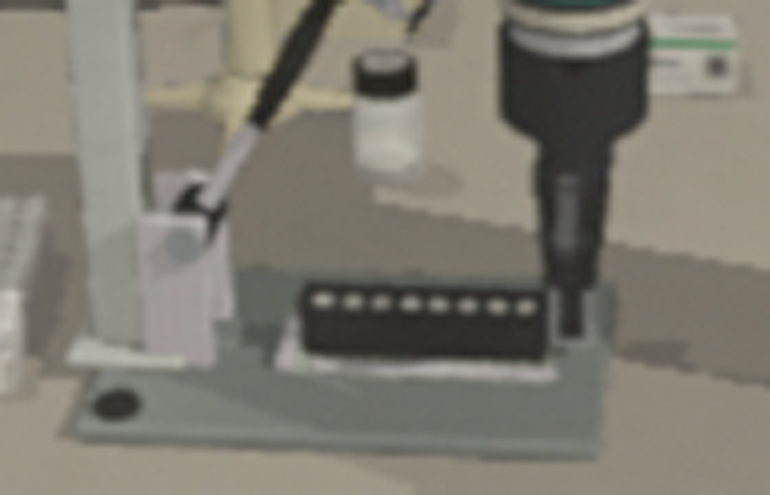

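Call:
play_rows([
  [-0.5, 0, 0, 0, 0, 0],
  [-0.5, 0, 0, 0, 0, 0],
  [-0.5, 0, 0, 0, 0, 0],
  [-0.5, 0, 0, 0, 0, 0],
  [-0.5, 0, 0, 0, 0, 0],
  [-0.5, 0, 0, 0, 0, 0],
  [0, 0, 0, 0, 0, 0],
  [0, 0, 0, 0, 0, 0],
  [0, 0, 0, 0, 0, 0],
  [0, 0, 0, 0, 0, 0],
])

```text
clock: 17.67
ee_pos: [0.5654, 0.0314, 0.0398]
tcp_rot: [-0.139, -3.133, 0.0]
contact_force: [-8.9, 0.1, 5.8]
gripper_width: -0.0002
```

The stop is felt (9 N), so the block is seated. Now to measure the grip and foot in the stand's mid-plane and plan the pinch.

Call:
play_rows([
  [3, 0, 0, 0, 0, 0],
  [5, 0, -4, 0, 0, 0],
  [8, 0, -12, 0, 0, 0],
  [10, 0, -16, 0, 0, 0],
  [12, 0, -20, 0, 0, 0],
  [14, 0, -20, 0, 0, 0],
  [14, 0, -20, 0, 0, 0],
  [14, 0, -20, 0, 0, 0],
  [12, 0, -20, 0, 0, 0],
  [8, 0, -10, 0, 0, 0],
], claw=1)

```text
clock: 18.5
ee_pos: [0.4684, 0.0401, 0.1851]
tcp_rot: [0.139, 3.133, -0.0]
contact_force: [-0.2, -0.8, 0.4]
gripper_width: 0.0855
```

```bash
python3 - <<'E'
from h import *
np.set_printoptions(precision=4,suppress=True)
S,T=cam("side"),cam("top")
yv=np.array([-np.sin(YAW),np.cos(YAW),0]);xv=np.array([np.cos(YAW),np.sin(YAW),0]);O=np.array([*STO,0])
def mid(c,u,v,off=0):
    d=ray(c,u,v); X=c["C"]+d*(yv@(O-c["C"])+off)/(yv@d); return X,np.array([xv@(X-O),X[2]])
p=S["pixels"].astype(int); m=(p[:,:,2]>p[:,:,0]+50)&(p[:,:,2]>p[:,:,1]+40)
for st,ce,l in blobs(m,30):
    X,q=mid(S,*ce,off=.010); print("blue",ce,X,q)
    h=q-[.06,.085]; print("r,ang",np.hypot(*h),np.rad2deg(np.arctan2(h[1],-h[0])))
cv2.imwrite("pics/s10c.png",cv2.resize(S["pixels"][185:310,180:300,::-1],None,fx=4.8,fy=4.8,interpolation=2))
cv2.imwrite("pics/s10f.png",cv2.resize(S["pixels"][190:270,195:265,::-1],None,fx=7.5,fy=7.5,interpolation=2))
cv2.imwrite("pics/t10c.png",cv2.resize(T["pixels"][140:260,220:340,::-1],None,fx=4.8,fy=4.8,interpolation=2))
E
```

```text
blue [238.3692 201.8308] [0.6555 0.0327 0.2641] [-0.0376  0.2641]
r,ang 0.20394993030288538 61.424394818964004
```

View pics/s10c.png

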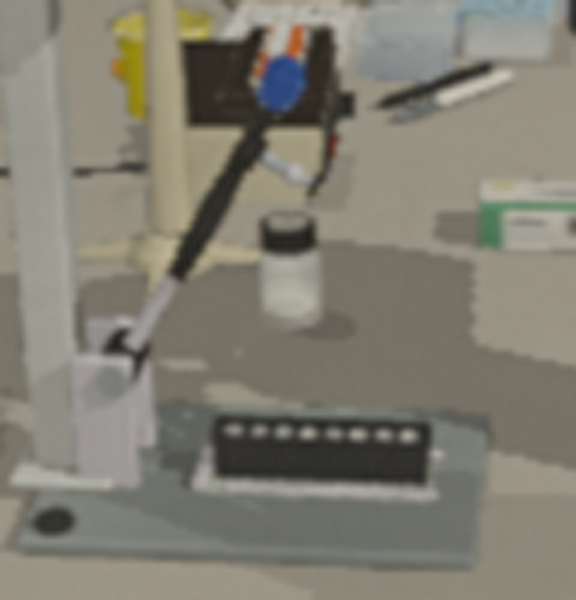

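View pics/s10f.png

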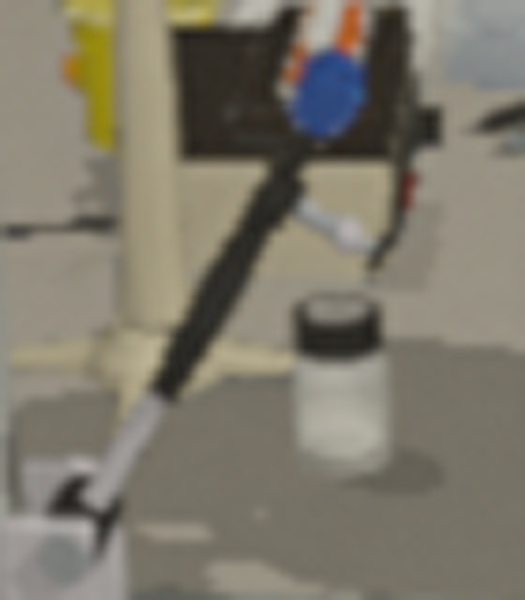

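View pics/t10c.png

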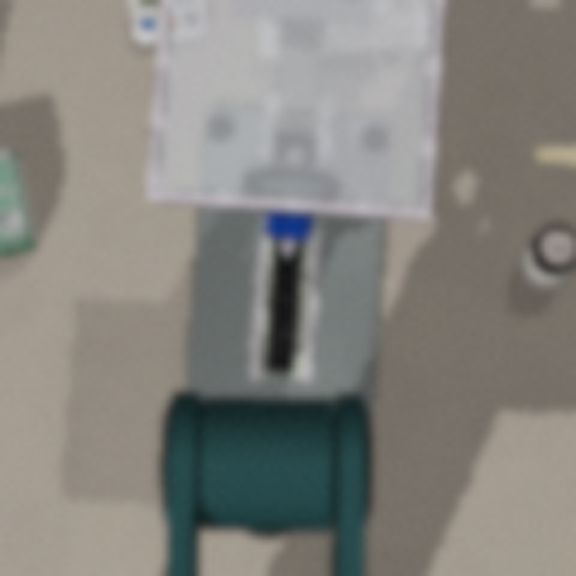

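Block seated against the stop between the rails (crop (215-430, 420-480)). The blue grip is at crop (282,83), and the foot points down-right and ends at full pixel about (245,224).

```bash
cat >> h.py <<'E'
yv=np.array([-np.sin(YAW),np.cos(YAW),0]);xv=np.array([np.cos(YAW),np.sin(YAW),0]);O3=np.array([*STO,0])
def mid(c,u,v,off=0):
    d=ray(c,u,v); X=c["C"]+d*(yv@(O3-c["C"])+off)/(yv@d); return np.array([xv@(X-O3),X[2]])
def tgt(tilt,g,back=0):  # TCP for grasp point at stand xz g, backed off
    d=np.array([np.sin(tilt),-np.cos(tilt)]); q=np.array(g)+(.002-back)*d
    return stand(q[0],0,q[1]),toolR(YAW+np.pi,-tilt)
def sxz(p): return np.array([xv@(p-O3),yv@(p-O3),p[2]])
E
python3 - <<'E'
from h import *
np.set_printoptions(precision=4,suppress=True)
S=cam("side")
for a in (59,60,61):
    A=np.deg2rad(a); out=np.array([-np.cos(A),np.sin(A)]); dn=np.array([-np.sin(A),-np.cos(A)])
    for pt in ((244.7,224),(245.5,225)):
        r=mid(S,*pt)-[.06,.085]; print(a,pt,"out",r@out,"below",r@dn)
t=np.deg2rad(40); p,R=tgt(t,(-.037,.260),.09); print(p)
plan(p,R,10)
E
```

```text
59 (244.7, 224) out 0.15341173503274688 below 0.03766060168201552
59 (245.5, 225) out 0.1520290132878113 below 0.04092606627981699
60 (244.7, 224) out 0.1527311015552078 below 0.04033226974200644
60 (245.5, 225) out 0.15129160019012394 below 0.04357310517185075
61 (244.7, 224) out 0.15200394470459558 below 0.042991652201926515
61 (245.5, 225) out 0.15050810220542402 below 0.046206871273947056
[0.5988 0.0277 0.3274]
[-13.1, -0.1, -14.4, -0.0, -0.66, -0.0],
[-14.1, -0.1, -13.5, -0.0, -0.67, -0.0],
[-15.1, -0.0, -12.5, -0.0, -0.66, -0.0],
[-15.8, -0.1, -11.4, -0.0, -0.66, -0.0],
[-16.6, -0.1, -10.2, -0.0, -0.67, -0.01],
[-17.2, -0.1, -9.1, -0.0, -0.66, 0.0],
[-17.9, -0.1, -7.9, -0.0, -0.66, 0.0],
[-18.3, -0.1, -6.6, -0.0, -0.67, 0.0],
[-18.8, -0.1, -5.3, -0.0, -0.66, -0.0],
[-19.1, -0.1, -4.0, -0.0, -0.66, -0.0],
end err mm [ 0.0049 -0.03   -0.0365]
```

Call:
play_rows([
  [-13, 0, -14.5, 0, -0.67, 0],
  [-14, 0, -13.5, 0, -0.67, 0],
  [-15, 0, -12.5, 0, -0.67, 0],
  [-16, 0, -11.5, 0, -0.66, 0],
  [-16.5, 0, -10, 0, -0.66, 0],
  [-17, 0, -9, 0, -0.66, 0],
  [-18, 0, -8, 0, -0.66, 0],
  [-18.5, 0, -6.5, 0, -0.66, 0],
  [-19, 0, -5.5, 0, -0.66, 0],
  [-19, 0, -4, 0, -0.67, 0],
])

```text
clock: 19.48
ee_pos: [0.5996, 0.0283, 0.3249]
tcp_rot: [0.108, 2.443, -0.04]
contact_force: [-0.5, -0.5, -0.5]
gripper_width: 0.0853
```

```bash
python3 - <<'E'
from h import *
np.set_printoptions(precision=4,suppress=True)
o=manip.get_obs(); print(o["ee_pos"],o["joints"],sxz(o["ee_pos"]),o["contact_force"])
p,R=tgt(np.deg2rad(40),(-.037,.260),0); plan(p,R,1)
c=cam("side"); cv2.imwrite("pics/s11c.png",cv2.resize(c["pixels"][100:310,165:335,::-1],None,fx=2.8,fy=2.8,interpolation=2))
c=cam("top"); cv2.imwrite("pics/t11c.png",cv2.resize(c["pixels"][140:260,220:340,::-1],None,fx=4.8,fy=4.8,interpolation=2))
E
```

```text
[0.5996 0.0283 0.3249] [-0.0268 -0.2416  1.6676 -0.0469  1.021  -1.4989] [-0.0928  0.0007  0.3249] [-0.528  -0.4576 -0.5319]
[-1.2, -0.6, 87.5, -0.01, -0.02, -0.01],
end err mm [-0.0432 -0.0168  0.0177]
```

View pics/s11c.png

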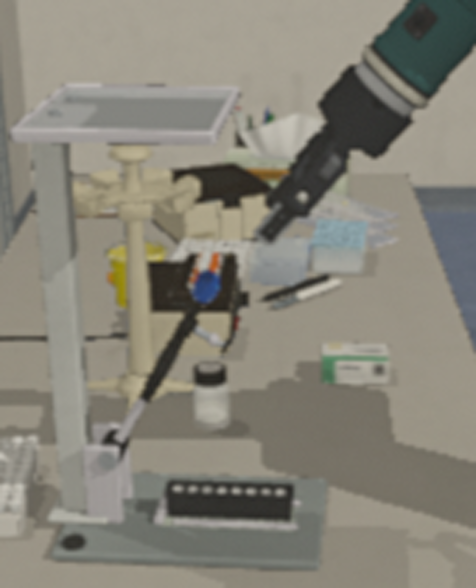

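View pics/t11c.png

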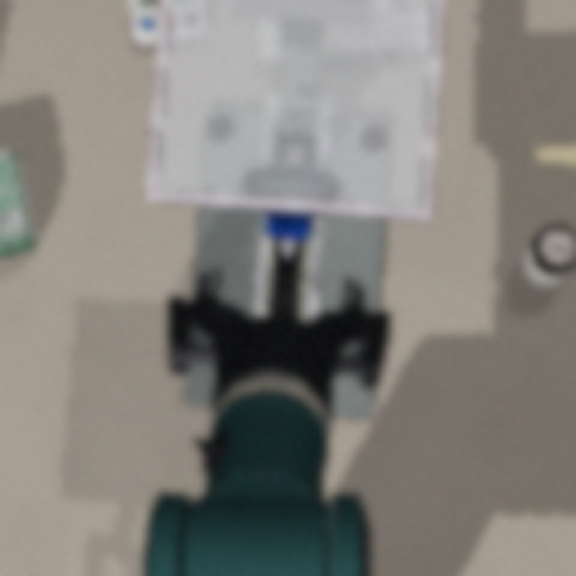

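The tool lines up with the grip in both views (blue grip at top crop (288,225), mid-way between the open fingers). Advancing.

Call:
play_rows([
  [-1, -0.6, 8, 0, 0, 0],
  [0, 0, 11, 0, 0, 0],
  [0, 0, 11, 0, 0, 0],
  [0, 0, 11, 0, 0, 0],
  [0, 0, 11, 0, 0, 0],
  [0, 0, 11, 0, 0, 0],
  [0, 0, 10, 0, 0, 0],
  [0, 0, 8, 0, 0, 0],
  [0, 0, 4, 0, 0, 0],
  [0, 0, 2, 0, 0, 0],
])

```text
clock: 20.42
ee_pos: [0.6551, 0.0228, 0.259]
tcp_rot: [0.108, 2.446, -0.04]
contact_force: [-0.3, 0.5, -0.1]
gripper_width: 0.0856
```

```bash
python3 - <<'E'
from h import *
np.set_printoptions(precision=4,suppress=True)
o=manip.get_obs(); print(o["ee_pos"],sxz(o["ee_pos"]),o["contact_force"])
c=cam("side"); cv2.imwrite("pics/s12c.png",cv2.resize(c["pixels"][130:290,180:310,::-1],None,fx=3.7,fy=3.7,interpolation=2))
E
```

```text
[0.6551 0.0228 0.259 ] [-0.0371  0.      0.259 ] [-0.3431  0.4965 -0.1342]
```

View pics/s12c.png

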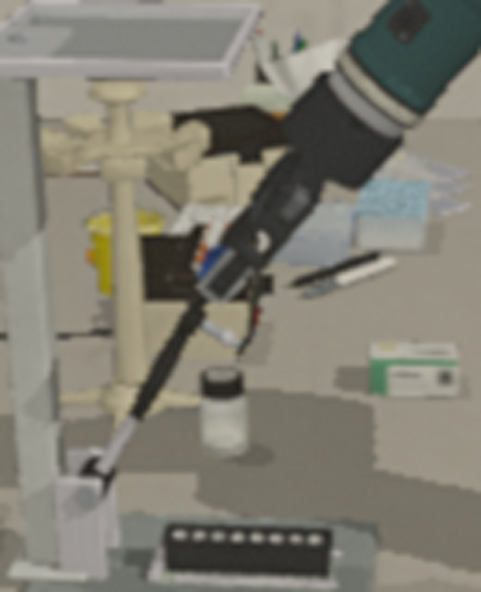

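The barrel sits just ahead of the open pads, which swing forward as they close. Closing at low squeeze.

Call:
play_rows([
  [0, 0, 0, 0, 0, 0],
  [0, 0, 0, 0, 0, 0],
  [0, 0, 0, 0, 0, 0],
  [0, 0, 0, 0, 0, 0],
  [0, 0, 0, 0, 0, 0],
  [0, 0, 0, 0, 0, 0],
  [0, 0, 0, 0, 0, 0],
  [0, 0, 0, 0, 0, 0],
  [0, 0, 0, 0, 0, 0],
  [0, 0, 0, 0, 0, 0],
], claw=0, squeeze=25)

```text
clock: 21.3
ee_pos: [0.6547, 0.022, 0.2612]
tcp_rot: [0.109, 2.443, -0.041]
contact_force: [-3.7, -3.4, 3.2]
gripper_width: 0.0336
```

```bash
python3 - <<'E'
from h import *
np.set_printoptions(precision=4,suppress=True)
o=manip.get_obs(); print(o["ee_pos"],sxz(o["ee_pos"]),o["contact_force"],o["gripper_width"])
c=cam("side"); cv2.imwrite("pics/s13c.png",cv2.resize(c["pixels"][130:290,180:310,::-1],None,fx=3.7,fy=3.7,interpolation=2))
E
```

```text
[0.6547 0.022  0.2612] [-0.0374 -0.0007  0.2612] [-3.6785 -3.4319  3.2422] 0.03360031166743702
```

View pics/s13c.png

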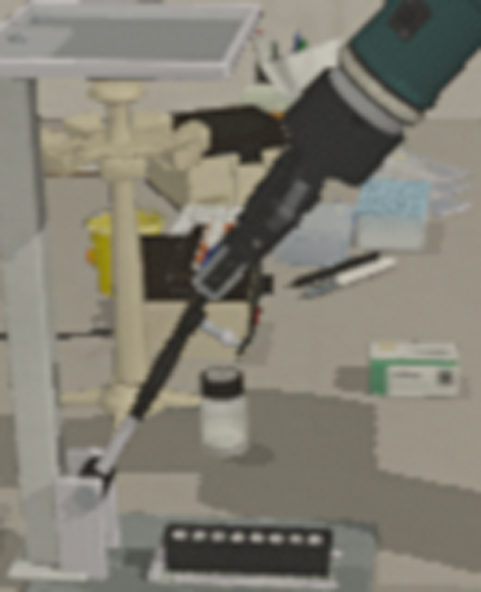

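Pinched (33.6 mm). The arc rows are computed as relative steps around the hinge at constant tool orientation.

```bash
cat >> h.py <<'E'
def arc(a0,a1,n=10,r=.2):
    R=Ro.from_rotvec(manip.get_obs()["tcp_rot"]); f=lambda a:r*(np.sin(np.deg2rad(a))*np.array([0,0,1.])-np.cos(np.deg2rad(a))*xv)
    aa=np.linspace(a0,a1,n+1)
    for i in range(n): print(np.round(R.inv().apply(f(aa[i+1])-f(aa[i]))*1000,1).tolist())
def rt(a):
    o=manip.get_obs(); F=o["contact_force"]; A=np.deg2rad(a)
    out=-np.cos(A)*xv+np.sin(A)*np.array([0,0,1.]); dn=-np.sin(A)*xv-np.cos(A)*np.array([0,0,1.])
    print("t",o["clock"],"stand",np.round(sxz(o["ee_pos"])*1000,1),"F radial(out)",round(F@out,2),"F down-tang",round(F@dn,2),"side",round(F@yv,2),"w",round(o["gripper_width"]*1000,1))
E
python3 - <<'E'
from h import *
rt(61); arc(61,51); print(); arc(51,39)
E
```

```text
t 21.35 stand [-37.4  -0.7 261.2] F radial(out) 4.12 F down-tang 2.07 side -3.23 w 33.8
[3.4, -0.0, -0.6]
[3.4, -0.0, -0.6]
[3.5, -0.0, -0.5]
[3.5, -0.0, -0.4]
[3.5, -0.0, -0.4]
[3.5, -0.0, -0.3]
[3.5, -0.0, -0.3]
[3.5, -0.0, -0.2]
[3.5, -0.0, -0.1]
[3.5, -0.0, -0.1]

[4.2, -0.0, -0.0]
[4.2, -0.0, 0.1]
[4.2, -0.0, 0.2]
[4.2, -0.0, 0.2]
[4.2, -0.0, 0.3]
[4.2, -0.0, 0.4]
[4.2, -0.0, 0.5]
[4.1, -0.0, 0.6]
[4.1, -0.0, 0.7]
[4.1, -0.0, 0.8]
```

Call:
play_rows([
  [2, -0.5, -1, 0, 0, 0],
  [3, -0.5, -1, 0, 0, 0],
  [3.5, 0, -0.5, 0, 0, 0],
  [3.5, 0, -0.4, 0, 0, 0],
  [3.5, 0, -0.4, 0, 0, 0],
  [3.5, 0, -0.3, 0, 0, 0],
  [3.5, 0, -0.3, 0, 0, 0],
  [3.5, 0, -0.2, 0, 0, 0],
  [3.5, 0, -0.1, 0, 0, 0],
  [3.5, 0, -0.1, 0, 0, 0],
])

```text
clock: 22.18
ee_pos: [0.6284, 0.0243, 0.2439]
tcp_rot: [0.108, 2.438, -0.039]
contact_force: [7.1, -1.2, -0.7]
gripper_width: 0.0335
```

```bash
python3 - <<'E'
from h import *
rt(51); S=cam("side"); cv2.imwrite("pics/s14c.png",cv2.resize(S["pixels"][130:290,180:310,::-1],None,fx=3.7,fy=3.7,interpolation=2))
E
```

```text
t 22.1833 stand [-63.8  -0.7 243.9] F radial(out) -5.1 F down-tang -5.11 side -0.55 w 33.5
```

View pics/s14c.png

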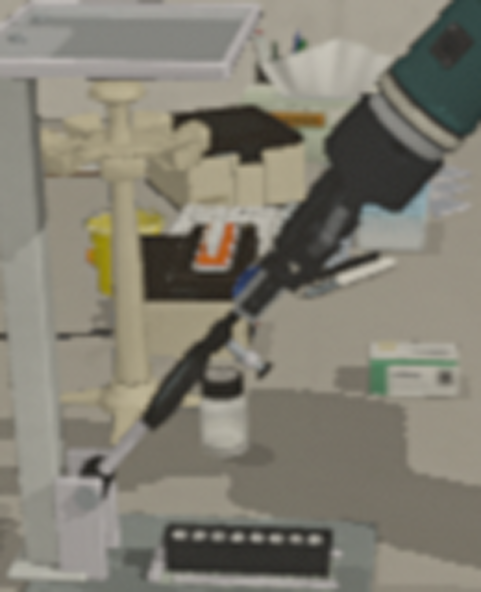

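The arm follows the gripper down, and the radial pull is −5 N, so I'll add a small inward correction.

Call:
play_rows([
  [4.2, 0, 0.4, 0, 0, 0],
  [4.2, 0, 0.5, 0, 0, 0],
  [4.2, 0, 0.6, 0, 0, 0],
  [4.2, 0, 0.4, 0, 0, 0],
  [4.2, 0, 0.4, 0, 0, 0],
  [4.2, 0, 0.4, 0, 0, 0],
  [4.2, 0, 0.5, 0, 0, 0],
  [4.1, 0, 0.6, 0, 0, 0],
  [4.1, 0, 0.7, 0, 0, 0],
  [4.1, 0, 0.8, 0, 0, 0],
])

```text
clock: 23.07
ee_pos: [0.5997, 0.0269, 0.2155]
tcp_rot: [0.108, 2.436, -0.039]
contact_force: [-1.6, -1.5, 7.4]
gripper_width: 0.0336
```

```bash
python3 - <<'E'
from h import *
rt(40); arc(39.5,28); print(); arc(28,17)
E
```

```text
t 23.0667 stand [-92.6  -0.7 215.5] F radial(out) 5.92 F down-tang -4.74 side -1.63 w 33.6
[3.9, -0.0, 0.8]
[3.9, -0.0, 0.8]
[3.9, -0.0, 0.9]
[3.9, -0.0, 1.0]
[3.9, -0.0, 1.1]
[3.8, -0.0, 1.1]
[3.8, -0.0, 1.2]
[3.8, -0.0, 1.3]
[3.8, -0.0, 1.4]
[3.7, -0.0, 1.4]

[3.6, -0.0, 1.5]
[3.5, -0.0, 1.5]
[3.5, -0.0, 1.6]
[3.5, -0.0, 1.7]
[3.4, -0.0, 1.7]
[3.4, -0.0, 1.8]
[3.4, -0.0, 1.9]
[3.3, -0.0, 1.9]
[3.3, -0.0, 2.0]
[3.3, -0.0, 2.0]
```

Call:
play_rows([
  [3.9, 0, 0.3, 0, 0, 0],
  [3.9, 0, 0.5, 0, 0, 0],
  [3.9, 0, 0.7, 0, 0, 0],
  [3.9, 0, 1, 0, 0, 0],
  [3.9, 0, 1.1, 0, 0, 0],
  [3.8, 0, 1.1, 0, 0, 0],
  [3.8, 0, 1.2, 0, 0, 0],
  [3.8, 0, 1.3, 0, 0, 0],
  [3.8, 0, 1.4, 0, 0, 0],
  [3.7, 0, 1.4, 0, 0, 0],
])

```text
clock: 23.9
ee_pos: [0.5752, 0.0291, 0.1795]
tcp_rot: [0.108, 2.443, -0.039]
contact_force: [1.1, -1.1, 4.7]
gripper_width: 0.0336
```

```bash
python3 - <<'E'
from h import *
rt(29)
E
```

```text
t 23.9 stand [-117.2   -0.6  179.5] F radial(out) 1.24 F down-tang -4.72 side -1.03 w 33.6
```

Call:
play_rows([
  [3.6, 0, 1.5, 0, 0, 0],
  [3.5, 0, 1.5, 0, 0, 0],
  [3.5, 0, 1.6, 0, 0, 0],
  [3.5, 0, 1.7, 0, 0, 0],
  [3.4, 0, 1.7, 0, 0, 0],
  [3.4, 0, 1.8, 0, 0, 0],
  [3.4, 0, 1.9, 0, 0, 0],
  [3.3, 0, 1.9, 0, 0, 0],
  [3.3, 0, 2, 0, 0, 0],
  [3.3, 0, 2, 0, 0, 0],
])

```text
clock: 24.73
ee_pos: [0.56, 0.0304, 0.1435]
tcp_rot: [0.108, 2.445, -0.039]
contact_force: [-0.7, 1.2, 4.4]
gripper_width: 0.0337
```

```bash
python3 - <<'E'
from h import *
rt(17.5); S=cam("side"); cv2.imwrite("pics/s15c.png",cv2.resize(S["pixels"][180:310,180:310,::-1],None,fx=4.5,fy=4.5,interpolation=2)); arc(17,10)
E
```

```text
t 24.7333 stand [-132.5   -0.6  143.5] F radial(out) 2.04 F down-tang -3.92 side 1.18 w 33.7
[2.0, -0.0, 1.4]
[2.0, -0.0, 1.4]
[2.0, -0.0, 1.4]
[2.0, -0.0, 1.4]
[2.0, -0.0, 1.4]
[1.9, -0.0, 1.5]
[1.9, -0.0, 1.5]
[1.9, -0.0, 1.5]
[1.9, -0.0, 1.5]
[1.9, -0.0, 1.6]
```

View pics/s15c.png

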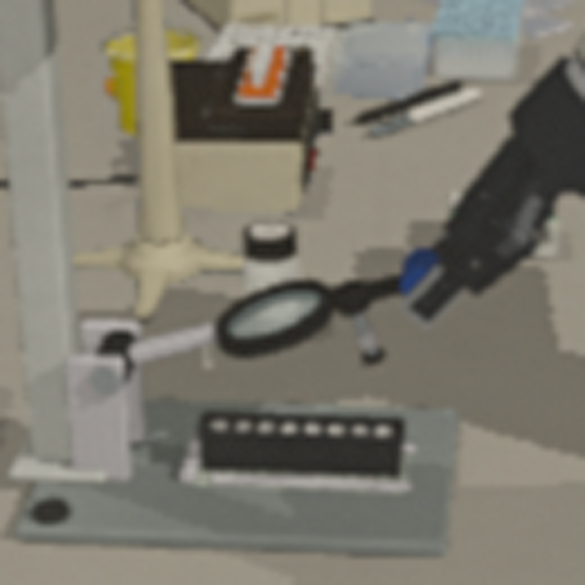

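The arm is at about 16° and the foot at crop (370,355) is well above the block. Continuing more slowly.

Call:
play_rows([
  [2, 0, 1.2, 0, 0, 0],
  [2, 0, 1.3, 0, 0, 0],
  [2, 0, 1.4, 0, 0, 0],
  [2, 0, 1.4, 0, 0, 0],
  [2, 0, 1.4, 0, 0, 0],
  [1.9, 0, 1.5, 0, 0, 0],
  [1.9, 0, 1.5, 0, 0, 0],
  [1.9, 0, 1.5, 0, 0, 0],
  [1.9, 0, 1.5, 0, 0, 0],
  [1.9, 0, 1.6, 0, 0, 0],
])

```text
clock: 25.62
ee_pos: [0.5539, 0.031, 0.1197]
tcp_rot: [0.108, 2.446, -0.039]
contact_force: [-1.9, -0.1, 4.8]
gripper_width: 0.0335
```

```bash
python3 - <<'E'
from h import *
rt(10); S=cam("side"); cv2.imwrite("pics/s16c.png",cv2.resize(S["pixels"][220:310,190:300,::-1],None,fx=6,fy=6,interpolation=2)); arc(10,7)
E
```

```text
t 25.6167 stand [-138.5   -0.6  119.7] F radial(out) 2.65 F down-tang -4.4 side -0.29 w 33.5
[0.8, -0.0, 0.7]
[0.8, -0.0, 0.7]
[0.8, -0.0, 0.7]
[0.8, -0.0, 0.7]
[0.8, -0.0, 0.7]
[0.8, -0.0, 0.7]
[0.8, -0.0, 0.7]
[0.8, -0.0, 0.7]
[0.8, -0.0, 0.7]
[0.8, -0.0, 0.7]
```

View pics/s16c.png

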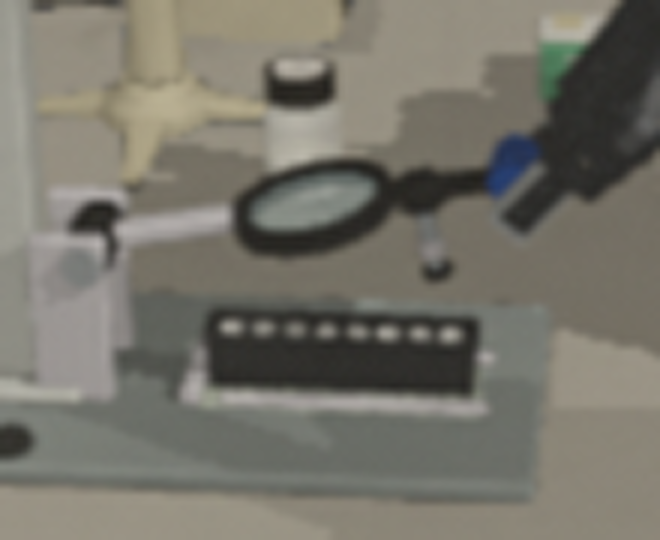

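The pad's bottom is at crop (437,278) and the well line at row 330, so about 23 mm of gap at the foot. That puts contact near arm level. Continuing 5°.

Call:
play_rows([
  [1.3, 0, 1, 0, 0, 0],
  [1.3, 0, 1.1, 0, 0, 0],
  [1.3, 0, 1.1, 0, 0, 0],
  [1.3, 0, 1.2, 0, 0, 0],
  [1.3, 0, 1.2, 0, 0, 0],
  [1.2, 0, 1.2, 0, 0, 0],
  [1.2, 0, 1.2, 0, 0, 0],
  [1.2, 0, 1.2, 0, 0, 0],
  [1.2, 0, 1.2, 0, 0, 0],
  [1, 0, 1, 0, 0, 0],
])

```text
clock: 26.5
ee_pos: [0.5515, 0.0312, 0.1026]
tcp_rot: [0.109, 2.447, -0.039]
contact_force: [-4.3, 2.4, 4.6]
gripper_width: 0.0335
```

```bash
python3 - <<'E'
from h import *
rt(5); S=cam("side"); cv2.imwrite("pics/s17c.png",cv2.resize(S["pixels"][220:310,190:300,::-1],None,fx=6,fy=6,interpolation=2)); arc(5,2,10)
E
```

```text
t 26.5 stand [-141.    -0.6  102.6] F radial(out) 4.85 F down-tang -4.22 side 2.03 w 33.5
[0.7, -0.0, 0.7]
[0.7, -0.0, 0.8]
[0.7, -0.0, 0.8]
[0.7, -0.0, 0.8]
[0.7, -0.0, 0.8]
[0.7, -0.0, 0.8]
[0.7, -0.0, 0.8]
[0.7, -0.0, 0.8]
[0.7, -0.0, 0.8]
[0.7, -0.0, 0.8]
```

View pics/s17c.png

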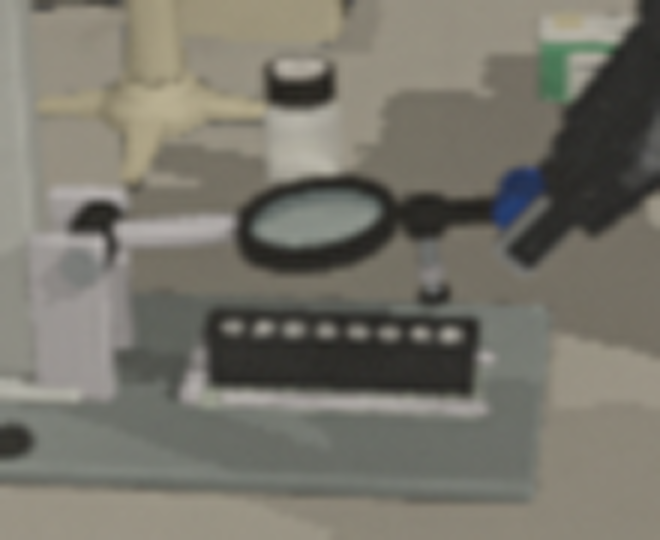

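The pad's bottom is at crop row 303 against the well line at 330, so about 11 mm of foot travel remains. Creeping down with a small outward correction.

Call:
play_rows([
  [0.7, 0, 0.4, 0, 0, 0],
  [0.7, 0, 0.5, 0, 0, 0],
  [0.6, 0, 0.5, 0, 0, 0],
  [0.6, 0, 0.6, 0, 0, 0],
  [0.6, 0, 0.6, 0, 0, 0],
  [0.6, 0, 0.6, 0, 0, 0],
  [0.6, 0, 0.6, 0, 0, 0],
  [0.6, 0, 0.6, 0, 0, 0],
  [0.6, 0, 0.6, 0, 0, 0],
  [0.6, 0, 0.6, 0, 0, 0],
])

```text
clock: 27.38
ee_pos: [0.5509, 0.0312, 0.095]
tcp_rot: [0.108, 2.445, -0.039]
contact_force: [-3.7, 1.4, 4.8]
gripper_width: 0.0335
```

```bash
python3 - <<'E'
from h import *
rt(3)
E
```

```text
t 27.3833 stand [-141.6   -0.6   95. ] F radial(out) 4.07 F down-tang -4.59 side 1.04 w 33.5
```

Call:
play_rows([
  [0.6, 0, 0.4, 0, 0, 0],
  [0.6, 0, 0.4, 0, 0, 0],
  [0.6, 0, 0.5, 0, 0, 0],
  [0.6, 0, 0.5, 0, 0, 0],
  [0.4, 0, 0.4, 0, 0, 0],
  [0, 0, 0, 0, 0, 0],
  [0, 0, 0, 0, 0, 0],
  [0, 0, 0, 0, 0, 0],
  [0, 0, 0, 0, 0, 0],
  [0, 0, 0, 0, 0, 0],
])

```text
clock: 28.22
ee_pos: [0.5507, 0.0312, 0.092]
tcp_rot: [0.108, 2.444, -0.039]
contact_force: [0.5, 4.9, 3.3]
gripper_width: 0.0335
```

```bash
python3 - <<'E'
from h import *
rt(2); S=cam("side"); cv2.imwrite("pics/s18c.png",cv2.resize(S["pixels"][220:310,190:300,::-1],None,fx=6,fy=6,interpolation=2))
E
```

```text
t 28.2167 stand [-141.8   -0.7   92. ] F radial(out) 0.07 F down-tang -3.33 side 4.9 w 33.5
```

View pics/s18c.png

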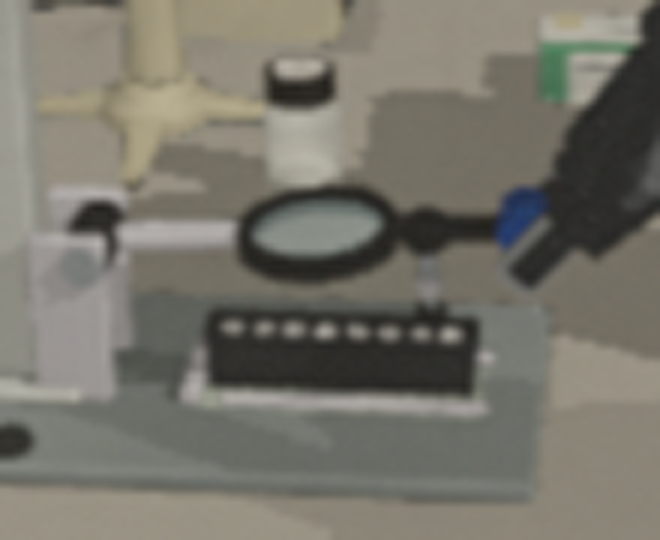

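Call:
play_rows([
  [0.4, 0.4, 0.5, 0, 0, 0],
  [0.4, 0.4, 0.5, 0, 0, 0],
  [0.4, 0, 0.5, 0, 0, 0],
  [0.4, 0, 0.5, 0, 0, 0],
  [0, 0, 0, 0, 0, 0],
  [0, 0, 0, 0, 0, 0],
  [0, 0, 0, 0, 0, 0],
  [0, 0, 0, 0, 0, 0],
  [0, 0, 0, 0, 0, 0],
  [0, 0, 0, 0, 0, 0],
])

```text
clock: 29.1
ee_pos: [0.5505, 0.0314, 0.0892]
tcp_rot: [0.109, 2.445, -0.041]
contact_force: [-1.4, -4.9, 2.4]
gripper_width: 0.0335
```

```bash
python3 - <<'E'
from h import *
rt(1)
E
```

```text
t 29.1 stand [-142.    -0.5   89.2] F radial(out) 1.01 F down-tang -2.38 side -5.01 w 33.5
```

Call:
play_rows([
  [0.4, -0.4, 0.5, 0, 0, 0],
  [0.4, 0, 0.5, 0, 0, 0],
  [0.4, 0, 0.5, 0, 0, 0],
  [0, 0, 0, 0, 0, 0],
  [0, 0, 0, 0, 0, 0],
  [0, 0, 0, 0, 0, 0],
  [0, 0, 0, 0, 0, 0],
  [0, 0, 0, 0, 0, 0],
  [0, 0, 0, 0, 0, 0],
  [0, 0, 0, 0, 0, 0],
])

```text
clock: 29.93
ee_pos: [0.5505, 0.0314, 0.0873]
tcp_rot: [0.109, 2.445, -0.04]
contact_force: [-2.2, -3.4, 3.1]
gripper_width: 0.0333
```

```bash
python3 - <<'E'
from h import *
rt(1);S=cam("side"); cv2.imwrite("pics/s19c.png",cv2.resize(S["pixels"][220:310,190:300,::-1],None,fx=6,fy=6,interpolation=2))
E
```

```text
t 29.9333 stand [-142.    -0.5   87.3] F radial(out) 1.94 F down-tang -3.09 side -3.6 w 33.3
```

View pics/s19c.png

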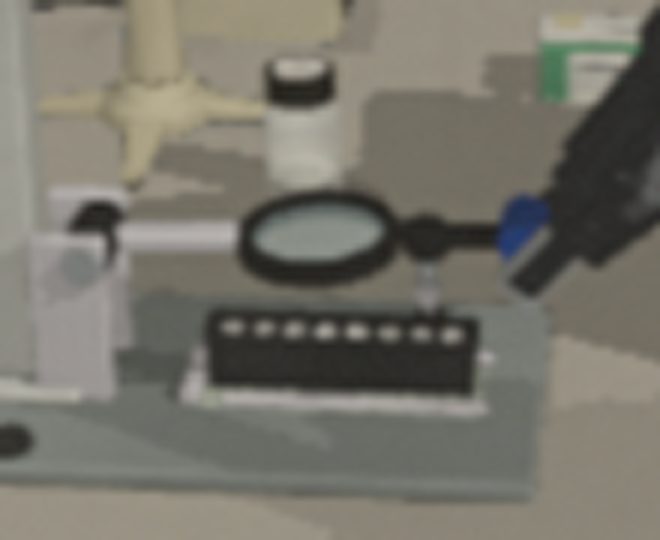

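Call:
play_rows([
  [0.4, 0, 0.4, 0, 0, 0],
  [0.4, 0, 0.4, 0, 0, 0],
  [0.4, 0, 0.4, 0, 0, 0],
  [0, 0, 0, 0, 0, 0],
  [0, 0, 0, 0, 0, 0],
  [0, 0, 0, 0, 0, 0],
  [0, 0, 0, 0, 0, 0],
  [0, 0, 0, 0, 0, 0],
  [0, 0, 0, 0, 0, 0],
  [0, 0, 0, 0, 0, 0],
])

```text
clock: 30.82
ee_pos: [0.5505, 0.0314, 0.0858]
tcp_rot: [0.108, 2.444, -0.04]
contact_force: [-3.4, -4.7, 3.6]
gripper_width: 0.0332
```

```bash
python3 - <<'E'
from h import *
rt(0)
E
```

```text
t 30.8167 stand [-142.    -0.5   85.8] F radial(out) 2.97 F down-tang -3.57 side -4.93 w 33.2
```

Call:
play_rows([
  [0.4, -0.3, 0.3, 0, 0, 0],
  [0.5, 0, 0.3, 0, 0, 0],
  [0.5, 0, 0.3, 0, 0, 0],
  [0, 0, 0, 0, 0, 0],
  [0, 0, 0, 0, 0, 0],
  [0, 0, 0, 0, 0, 0],
  [0, 0, 0, 0, 0, 0],
  [0, 0, 0, 0, 0, 0],
  [0, 0, 0, 0, 0, 0],
  [0, 0, 0, 0, 0, 0],
])

```text
clock: 31.65
ee_pos: [0.5504, 0.0314, 0.0847]
tcp_rot: [0.108, 2.443, -0.039]
contact_force: [1.6, -1.5, 3.0]
gripper_width: 0.0335
```

```bash
python3 - <<'E'
from h import *
rt(0);S=cam("side"); cv2.imwrite("pics/s20c.png",cv2.resize(S["pixels"][220:310,190:300,::-1],None,fx=6,fy=6,interpolation=2))
E
```

```text
t 31.65 stand [-142.1   -0.5   84.7] F radial(out) -1.75 F down-tang -2.97 side -1.32 w 33.5
```

View pics/s20c.png

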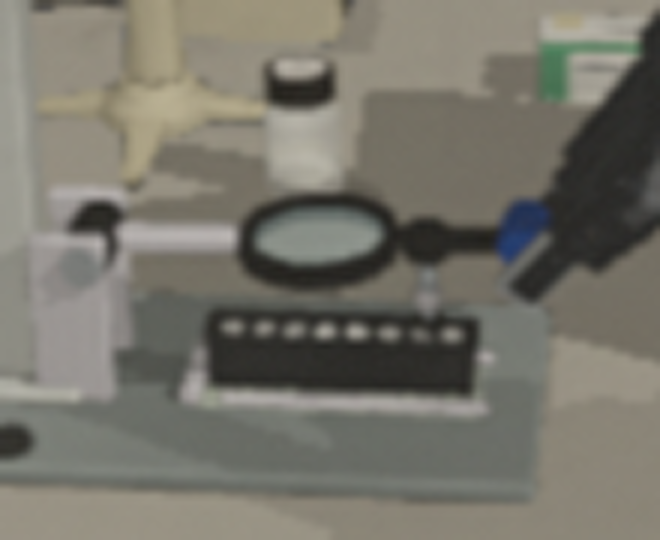

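No load on the foot yet (about 3 N tangential is hinge friction only). Pad is just above the 7th well.

Call:
play_rows([
  [0.3, 0, 0.4, 0, 0, 0],
  [0.3, 0, 0.4, 0, 0, 0],
  [0.3, 0, 0.4, 0, 0, 0],
  [0, 0, 0, 0, 0, 0],
  [0, 0, 0, 0, 0, 0],
  [0, 0, 0, 0, 0, 0],
  [0, 0, 0, 0, 0, 0],
  [0, 0, 0, 0, 0, 0],
  [0, 0, 0, 0, 0, 0],
  [0, 0, 0, 0, 0, 0],
])

```text
clock: 32.53
ee_pos: [0.5503, 0.0313, 0.0829]
tcp_rot: [0.108, 2.444, -0.039]
contact_force: [5.1, -0.8, 2.9]
gripper_width: 0.0333
```

Call:
play_rows([
  [0.3, 0, 0.4, 0, 0, 0],
  [0.3, 0, 0.4, 0, 0, 0],
  [0.3, 0, 0.4, 0, 0, 0],
  [0, 0, 0, 0, 0, 0],
  [0, 0, 0, 0, 0, 0],
  [0, 0, 0, 0, 0, 0],
  [0, 0, 0, 0, 0, 0],
  [0, 0, 0, 0, 0, 0],
  [0, 0, 0, 0, 0, 0],
  [0, 0, 0, 0, 0, 0],
])

```text
clock: 33.37
ee_pos: [0.5503, 0.0313, 0.0816]
tcp_rot: [0.108, 2.444, -0.039]
contact_force: [2.5, 0.3, 4.6]
gripper_width: 0.0335
```

```bash
python3 - <<'E'
from h import *
rt(0);S=cam("side"); cv2.imwrite("pics/s21c.png",cv2.resize(S["pixels"][240:300,210:290,::-1],None,fx=9,fy=9,interpolation=2))
E
```

```text
t 33.3667 stand [-142.2   -0.6   81.6] F radial(out) -2.43 F down-tang -4.63 side 0.49 w 33.5
```

View pics/s21c.png

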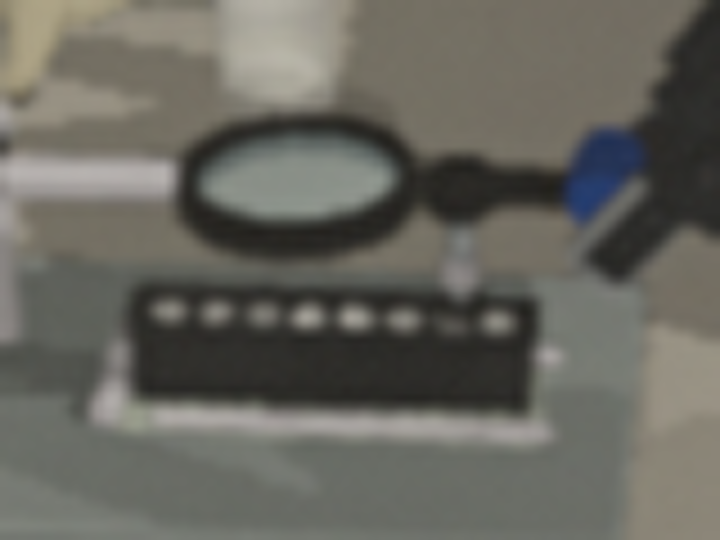

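Call:
play_rows([
  [0.2, 0, 0.4, 0, 0, 0],
  [0.2, 0, 0.4, 0, 0, 0],
  [0.2, 0, 0.4, 0, 0, 0],
  [0, 0, 0, 0, 0, 0],
  [0, 0, 0, 0, 0, 0],
  [0, 0, 0, 0, 0, 0],
  [0, 0, 0, 0, 0, 0],
  [0, 0, 0, 0, 0, 0],
  [0, 0, 0, 0, 0, 0],
  [0, 0, 0, 0, 0, 0],
])

```text
clock: 34.25
ee_pos: [0.5503, 0.0313, 0.0802]
tcp_rot: [0.108, 2.444, -0.039]
contact_force: [-1.2, 0.9, 7.1]
gripper_width: 0.0331
```

```bash
python3 - <<'E'
from h import *
rt(0)
S=cam("side"); cv2.imwrite("pics/s22c.png",cv2.resize(S["pixels"][240:300,210:290,::-1],None,fx=9,fy=9,interpolation=2)); rt(0)
E
```

```text
t 34.25 stand [-142.2   -0.6   80.2] F radial(out) 1.28 F down-tang -7.06 side 0.82 w 33.1
t 34.3 stand [-142.2   -0.6   80.3] F radial(out) 1.68 F down-tang -7.04 side 0.42 w 33.2
```

View pics/s22c.png

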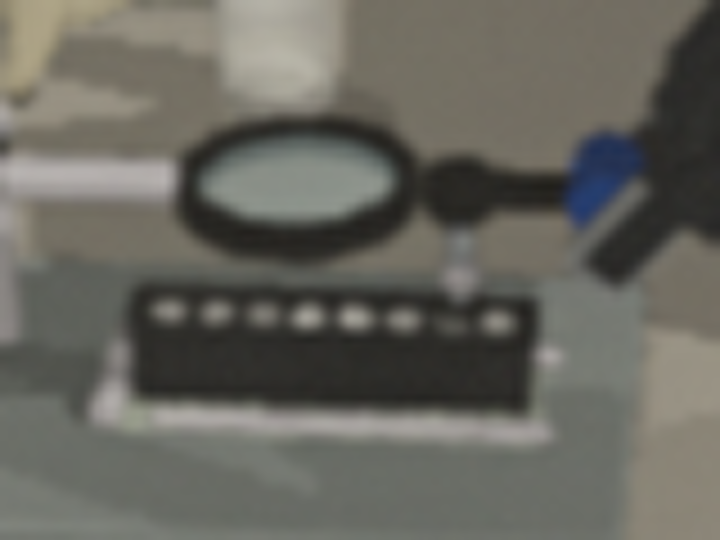

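The foot is felt: the tangential force rose 2.9, 4.6, 7.1 N over equal steps, so roughly 4 N at the grip and 5 N at the pad. Releasing and backing off along the tool.

Call:
play_rows([
  [0, 0, 0, 0, 0, 0],
  [0, 0, 0, 0, 0, 0],
  [0, 0, 0, 0, 0, 0],
  [0, 0, 0, 0, 0, 0],
  [0, 0, 0, 0, 0, 0],
  [0, 0, 0, 0, 0, 0],
  [0, 0, 0, 0, 0, 0],
  [0, 0, 0, 0, 0, 0],
  [0, 0, 0, 0, 0, 0],
  [0, 0, 0, 0, 0, 0],
], claw=0.8)

```text
clock: 35.13
ee_pos: [0.5505, 0.0312, 0.08]
tcp_rot: [0.108, 2.444, -0.039]
contact_force: [0.3, 0.8, 0.2]
gripper_width: 0.0683
```

```bash
python3 - <<'E'
from h import *
rt(0)
S=cam("side"); cv2.imwrite("pics/s23c.png",cv2.resize(S["pixels"][240:300,210:290,::-1],None,fx=9,fy=9,interpolation=2)); rt(0)
E
```

```text
t 35.1333 stand [-142.    -0.7   80. ] F radial(out) -0.26 F down-tang -0.18 side 0.83 w 68.3
t 35.1833 stand [-142.    -0.7   80. ] F radial(out) 0.41 F down-tang 0.37 side -0.07 w 68.1
```

View pics/s23c.png

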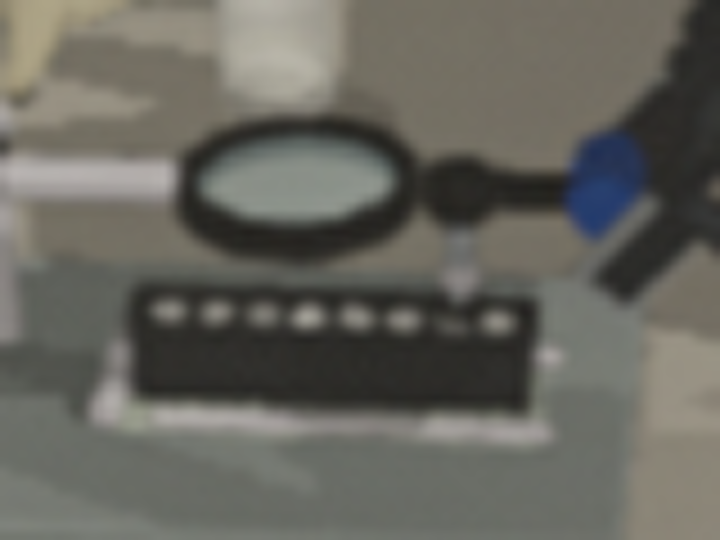

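The arm stayed put on release, with the foot on the block. Backing straight out.

Call:
play_rows([
  [0, 0, -4, 0, 0, 0],
  [0, 0, -8, 0, 0, 0],
  [0, 0, -12, 0, 0, 0],
  [0, 0, -14, 0, 0, 0],
  [0, 0, -16, 0, 0, 0],
  [0, 0, -16, 0, 0, 0],
  [0, 0, -16, 0, 0, 0],
  [0, 0, -14, 0, 0, 0],
  [0, 0, -8, 0, 0, 0],
  [0, 0, 0, 0, 0, 0],
])

```text
clock: 36.02
ee_pos: [0.4817, 0.0375, 0.1657]
tcp_rot: [0.108, 2.439, -0.039]
contact_force: [0.2, -0.4, 1.6]
gripper_width: 0.068
```

Call:
play_rows([
  [0, 0, -8, 0, 0, 0],
  [0, 0, -12, 0, 0, 0],
  [0, 0, -12, 0, 0, 0],
  [0, 0, -8, 0, 0, 0],
  [0, 0, 0, 0, 0, 0],
  [0, 0, 0, 0, 0, 0],
  [0, 0, 0, 0, 0, 0],
  [0, 0, 0, 0, 0, 0],
  [0, 0, 0, 0, 0, 0],
  [0, 0, 0, 0, 0, 0],
])

```text
clock: 36.85
ee_pos: [0.4559, 0.0395, 0.1928]
tcp_rot: [0.109, 2.446, -0.04]
contact_force: [-0.5, 0.3, 0.3]
gripper_width: 0.0688
```

```bash
python3 - <<'E'
from h import *
np.set_printoptions(precision=4,suppress=True)
rt(0); S=cam("side");T=cam("top")
p=S["pixels"].astype(int); m=(p[:,:,2]>p[:,:,0]+50)&(p[:,:,2]>p[:,:,1]+40)
for st,ce,l in blobs(m,30):
    q=mid(S,*ce,off=.01); h=q-[.06,.085]; print("grip",q,np.hypot(*h),np.rad2deg(np.arctan2(h[1],-h[0])))
# 6 px crop for the wells / foot
cv2.imwrite("pics/s24c.png",cv2.resize(S["pixels"][235:310,190:300,::-1],None,fx=7,fy=7,interpolation=2))
cv2.imwrite("pics/t24c.png",cv2.resize(T["pixels"][140:260,160:350,::-1],None,fx=4,fy=4,interpolation=2))
E
```

```text
t 36.85 stand [-236.9   -0.6  192.8] F radial(out) 0.52 F down-tang -0.28 side 0.21 w 68.8
grip [-0.1389  0.0903] 0.19894873756039624 1.518970012738617
```

View pics/s24c.png

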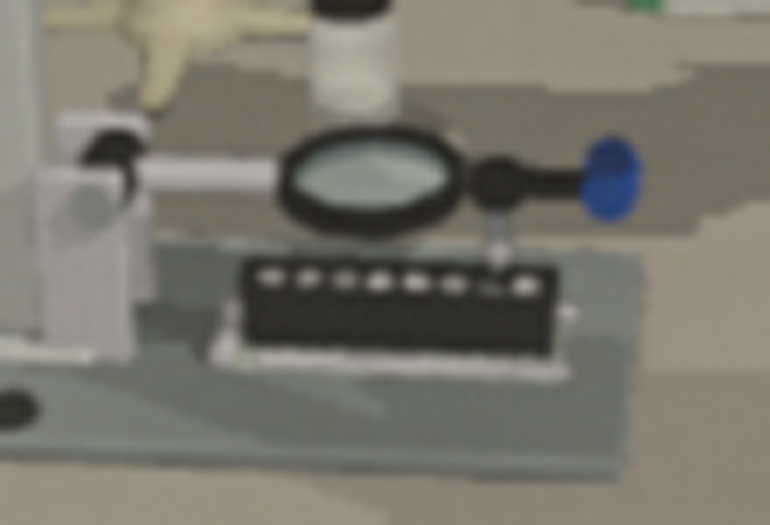

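View pics/t24c.png

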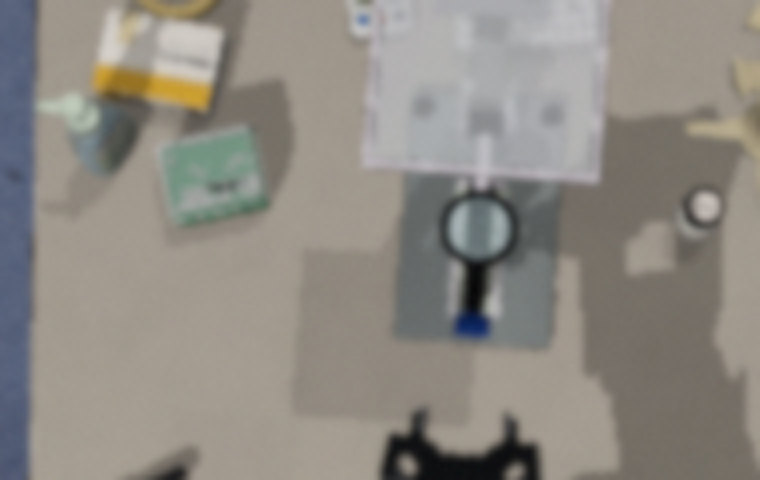

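The arm stands level on the block by itself (grip at about 1.5° from the hinge, so the arm at about 0°). The foot is over the 7th well, the block sits at the stop, the bystanders haven't moved, and the gripper is clear with no force on it. Handing in.

```bash
python3 -c "
from bench import manip
print(manip.hand_in())"
```

```text
the job is handed in; nothing more can be done
None
```

The black strip block is on the stand and the magnifier arm is resting on it by itself. I handed the job in at about 37 s; it reports no verdict.

- **Block:** I gripped the larger block and set it flat with its front part still short of the rails. I then pushed it home with closed fingers until the stop was felt, about 9 N. The last pictures show it flat between the rails with its far end at the stop.
- **Arm:** I pinched the blue grip by its ends and drew the arm down round its hinge in small steps. Over the last equal steps the force at the grip rose 2.9, 4.6, then 7.1 N. That is about 5 N at the rubber foot, or roughly 2 mm of its 5 mm give.
- **After release:** the arm stayed put, close to level. The gripper is clear and the force reads about zero. The jar and tip box look unmoved in the last top view; I made no separate check of the slide box.
- **Disagreements:** the fingertips sat flush with the block's underside, not the expected 8 mm or so above it, which is why I set it down in front of the rails. The stop was met within about 5 mm of where I had estimated it. During the pull-down there were brief side and radial forces of 5–6 N on the gripper from small misalignment. The foot force comes from these grip readings, which carry about 1 N of noise, so it is an estimate, not a direct measurement.

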